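Open the presentation case in its keeper and pack the ribbon spools

ROBOT

A 6-joint arm with a two-finger parallel gripper is mounted at the origin on the work surface; the furniture and walls round the work are solid. World frame = base frame: x ahead of the robot, y to its left, z up, the work surface at z = 0. Lengths are in mm, angles in rad, forces in N, time in s.
With the tool pointing down it reaches from about 275 to 750 mm from the base axis. Payload 10.2 kg.
Tool frame: the origin (TCP) lies midway between the tips of the shut fingers; the grasp point (between the pads) lies 19 mm behind it; z points along the fingers, y is the line along which they close (so a half turn about z gives the same grasp; the last joint's range is limited). The gripper opens to 85 mm and grips with 20 to 120 N. Pads are 22 mm wide; open, the fingers measure 114 mm over their backs; the gripper's body (76 mm by 85 mm) begins 54 mm behind the grasp point. The pads swing forward as they close: fully open they stand 13 mm farther back than shut.
Start: joints at [-1.553, 0.313, 1.498, -0, 1.331, -0.223], TCP at [125.188, -509.862, 195.794] pointing down, gripper open.
Joint ranges: [-2.94, 2.94], [-0.97, 2.17], [0.19, 2.56], [-1.23, 4.37], [0.02, 3.11], [-2.88, 2.88]. Speed limits (rad/s): [2.39, 2.39, 3.01, 3.14, 3.14, 3.14].

INTERFACE

Orientations are given as a unit quaternion [w, x, y, z].
In Python, from rig import ctrl gives the robot as it stands.
- The arm moves only by the tool send_rows, never from a script. Its argument "targets" is a list of rows, each a list of 7 numbers: the closure, from -1 (fully open) to 1 (shut), so that 0 is half open, then the shift along the tool's x, y, z in m, then the turn, a rotation vector about the tool's x, y, z in rad. In form: [[claw, dx, dy, dz, ax, ay, az], ...]. A call has exactly 10 rows; each row shifts and turns the commanded pose from where the row before left it, along the tool's axes as they then stand; what a row does not reach is not made up. A row lasts 1/8 s, in which the tool goes at most 62.5 mm and 10.7 degrees, less where a joint would pass 70% of its speed; a pose out of reach is approached as far as the arm can. A call with a gripper value outside its range is refused whole. The fingers move at their own pace and stop on an object; "squeeze" is the grip in N (left out, the last holds). Time passes only in rows, so rows that do not move let the fingers close, or fill a call up. It gives the time, the measured TCP pose, the force, the opening and the grip force at its end, in the units of the state.
- ctrl.sense(): the state, without advancing time (a new reading comes with each control period).
- ctrl.capture(name): name is "side" or "top"; returns a dict with "img" (400x640x3 uint8, red, green, blue), "camera_matrix" (3x3 intrinsics, pixels), "R" (3x3) and "t" (3): a world point X has camera coordinates R X + t. Camera axes: x right, y down, z forward; pixel columns grow to the right and rows downward; lengths in mm; the calibration is good to about 2 mm. A picture is of the moment at which its call begins. There is no depth.
- ctrl.finish_job(): hands the job in; it is judged then, once.
Trained networks look in a picture, given as the dict that the camera call returned (one of the last four; its "shot" number tells which), for a name from the list of things; names that differ only in an ending like _2 or _b are one class to them, and where a whole thing is asked for, a point or a joint stands for the part that bears it (a point fixed in the world has none). Each returns a list of dicts, best first, with "score" (0 to 1); they miss things now and then, are a little off and sometimes report something else, mostly with a low value. They report only what shows in the picture. A call takes as long as a camera call. They do not tell look-alikes from the thing itself.
- ctrl.boxes_of(query, picture): "extent" ([left, top, width, height] in pixels, round what is visible of it).
- ctrl.landmark_of(query, picture): "point" ([column, row] in pixels: a listed point, or the origin of a listed thing).
The state is a dict: "time_s": time; "joints": joint angles; "dq": joint speeds; "tau": joint torques, N m; "eef_pos": TCP position; "ee_rot": TCP orientation; "force": force on the tool from outside, world axes, zero at the start; "wrist_torque": the same for the moment, N m; "grip_width": opening from 0.0 (shut) to 1.0 (fully open); "grip_force": force on a finger pad.
Only numpy, scipy, OpenCV 4.12 (cv2) and the standard library are available. Lean on these libraries where they do the work, as an engineer would, in place of code of your own. Each camera call takes 0.05 s, during which the arm holds its last target. There are 200 camera calls.

TASK

Slide the closed wooden case by its pull post, without lifting it, along the board and fully home under the keeper rails, so that they hold it down while you draw its tight lid straight up; then lay the lid the right way up, lengthwise and squarely, on the cork mat. Put every gold ribbon spool into the case, lying flat side by side on its floor, and then slide the packed case, again without lifting it, back into the middle of the marked parking rectangle, square to it. Leave the duck and the roll of tape where they are.

Things in the scene. Friction and masses are not known exactly. Their poses are not given: they have to be found in the camera images.
- slide_board: Fixed plywood board, 320 x 282 x 8 mm, origin at the centre of its underside. x is the sliding direction, away from the robot (within 0.1 rad). Parking rectangle drawn in thin dark lines (140 x 256 mm) on the near half, keeper with two aluminium rails on the far half, low rubber end stop beyond.
- parking (a point): Centre of the parking rectangle, on the board's top face, axes as the board (130 mm from keeper along -x).
- keeper (a point): On the board's top face, under the case's centre when it is fully home (stop 2.5 mm further). Axes as the board. Rails along x from -30 to +55 mm, inner walls at y = +/-127 mm, flared from x = -56; 22 mm high. Their lips reach in to y = +/-116 mm, underside 11.5 mm up: they overhang the case's 8 mm thick flanges, with 3.5 mm play.
- case_floor (a point): Loose wooden case, 0.3 kg: centre of its inner floor, 8 mm above its underside; x along the short side (as the board's x when square), z up. Foot 132 (x) x 246 (y) x 8 mm, its ends in y stick out 11 mm past the lid as flanges. Inside 110 x 204 mm, walls 5 mm thick, 58 mm high. Starts closed on the board, within 15 mm each way and 0.06 rad of the parking mark.
- case_post (a point): Centre of the case's square pull post, 18 x 18 x 60 mm, on a tongue of the foot at the robot's side; at x = -96, y = 0, z = +30 mm from case_floor, axes the same; the closed lid's face is 22 mm behind it. Made to be pinched from above, fingers closing along the case's y, to push or pull the case.
- lid_grip (a point): Deep wooden lid, 0.2 kg, 130 x 224 mm, 60 high, on the case down to its foot. Point: centre of its top grip bar, 14 (x) x 80 (y) x 28 mm, 74 mm above the lid's lower edge; axes as case_floor when on. 2 mm play, but sprung pads hold it with 6 to 14 N beyond its weight, more than the case weighs; free after 55 mm of lift.
- lid_mat: Thin fixed tan cork mat for the lid, 264 (x, its long side, about along world x) x 170 x 3 mm, origin at the centre of its underside; left or right of the board.
- spool_mat: Thin fixed grey mat, 264 x 170 x 3 mm, on the other side of the board; origin at the centre of its underside. The spools start on it, lying flat.
- spool_0_mid (a point): Spool of gold ribbon lying flat (axis upright), round flanges 54 mm across, 22 mm high, 50 g, with a short loose ribbon end that sticks out about 14 mm at one side (no hindrance, may be overlapped). This point is on its axis half-way up (11 mm above its underside), z up. Two or three of the four spools are present.
- spool_1_mid (a point): Spool of gold ribbon lying flat (axis upright), round flanges 54 mm across, 22 mm high, 50 g, with a short loose ribbon end that sticks out about 14 mm at one side (no hindrance, may be overlapped). This point is on its axis half-way up (11 mm above its underside), z up. Two or three of the four spools are present.
- spool_2_mid (a point): Spool of gold ribbon lying flat (axis upright), round flanges 54 mm across, 22 mm high, 50 g, with a short loose ribbon end that sticks out about 14 mm at one side (no hindrance, may be overlapped). This point is on its axis half-way up (11 mm above its underside), z up. Two or three of the four spools are present.
- spool_3_mid (a point): Spool of gold ribbon lying flat (axis upright), round flanges 54 mm across, 22 mm high, 50 g, with a short loose ribbon end that sticks out about 14 mm at one side (no hindrance, may be overlapped). This point is on its axis half-way up (11 mm above its underside), z up. Two or three of the four spools are present.
- duck_mid (a point): Yellow rubber duck, 56 x 46 x 42 mm, loose bystander by the far end of the board; point at mid-height. Leave alone.
- tape_roll_mid (a point): Green roll of florist's tape, 58 mm across, 13 mm high, loose bystander lying flat by the far end of the board; point at mid-height. Leave alone.
Mind the look-alikes: they are no part of the job. What is shaped like the part that bears spool_3_mid but black is not meant. Leave any black look-alike of the part that bears spool_2_mid alone.

How it is judged:
By the outcome, as a careful person would: the job done as asked, in the order asked, and still so for the second after the job is handed in, with the robot touching nothing.
Of spool_0, spool_1, spool_2, spool_3 only 2 to 3 are there at a start; the rules pass over those that are not, and their reading is None.
At some moment in a run one of spool_0, spool_1, spool_2, spool_3 may be knocked a few centimetres aside while the robot is not near it.
It also fails if it takes over 208 s, if anything falls off the work surface, if the arm or the gripper's body presses on something with over 40 N, if the wrist force passes 120 N, or if a joint passes its speed limit or range.

## Working session

There is one attempt and no reset: what is moved stays moved. The work goes in short steps, Python scripts to look and compute and a tool call to move; the robot and the scene stay as the last step left them, time stands still between calls to the robot, and variables do not carry over. Pictures are saved under pics/ and viewed, at most 14 in all, crops included, and the job is handed in when it is done.

Besides the shell and the picture viewer there is one more tool, called after "Emit:" in YAML: its name, and indented under it one key for each argument. send_rows: Moves the arm, as the interface text tells. Its arguments: {"type":"object","properties":{"targets":{"type":"array"},"squeeze":{"type":"number"}},"required":["targets"]}

```bash
ls; mkdir -p pics; cat > h.py <<'E'
import numpy as np,cv2
from rig import ctrl
def px2w(p,c,z):
    K=np.array(c["camera_matrix"]);R=np.array(c["R"]);t=np.array(c["t"])
    d=R.T@np.linalg.inv(K)@np.array([p[0],p[1],1.]);o=-R.T@t
    return o+d*(z-o[2])/d[2]
def w2px(X,c):
    v=np.array(c["camera_matrix"])@(np.array(c["R"])@np.array(X,float)+np.array(c["t"]));return v[:2]/v[2]
def save(c,n): cv2.imwrite(f"pics/{n}.png",c["img"][:,:,::-1])
E
python3 - <<'E'
from h import *
s=ctrl.sense();print({k:np.round(v,3).tolist() for k,v in s.items()})
for n in("top","side"):
    c=ctrl.capture(n);save(c,n+"0");print(n,"cam at",(-np.array(c["R"]).T@np.array(c["t"])).round())
    for q,z in[("slide_board",0),("parking",8),("keeper",8),("case_floor",16),("case_post",46),("lid_grip",90),("lid_mat",0),("spool_mat",0),("spool_0_mid",14),("duck_mid",21),("tape_roll_mid",6.5)]:
        for r in ctrl.landmark_of(q,c)[:5]:print(q,round(r["score"],2),np.round(r["point"]).tolist(),px2w(r["point"],c,z).round(1).tolist())
E
```

```text
pics
{'time_s': 0.0, 'joints': [-1.553, 0.313, 1.498, -0.0, 1.331, -0.223], 'dq': [-0.0, -0.0, -0.001, -0.002, -0.0, -0.0], 'tau': [-0.0, -41.227, -25.975, -0.0, 0.004, 0.0], 'eef_pos': [125.175, -509.553, 195.239], 'ee_rot': [-0.001, 0.993, 0.12, 0.0], 'force': [0.558, -0.378, -0.431], 'wrist_torque': [0.084, -0.001, 0.028], 'grip_force': 0.0, 'grip_width': 0.999}
top cam at [ 473.   80. 1175.]
slide_board 0.88 [337.0, 190.0] [598.0, 4.1, 0.0]
parking 0.58 [337.0, 192.0] [590.7, 3.4, 8.0]
keeper 0.64 [342.0, 164.0] [673.9, -9.7, 8.0]
case_post 0.69 [332.0, 250.0] [422.3, 17.6, 46.0]
lid_grip 0.63 [337.0, 212.0] [528.3, 7.9, 90.0]
lid_grip 0.46 [341.0, 190.0] [588.7, -1.1, 90.0]
lid_grip 0.26 [215.0, 209.0] [530.9, 339.8, 90.0]
lid_mat 0.76 [439.0, 238.0] [460.9, -301.3, 0.0]
spool_mat 0.77 [230.0, 225.0] [489.3, 315.9, 0.0]
duck_mid 0.77 [261.0, 157.0] [687.9, 230.3, 21.0]
duck_mid 0.72 [340.0, 190.0] [596.0, -3.0, 21.0]
tape_roll_mid 0.67 [412.0, 165.0] [678.2, -218.4, 6.5]
side cam at [  24. -778. 1264.]
slide_board 0.63 [340.0, 211.0] [595.7, -1.0, 0.0]
keeper 0.6 [357.0, 201.0] [671.8, -1.8, 8.0]
case_post 0.6 [298.0, 218.0] [437.5, 20.5, 46.0]
case_post 0.43 [327.0, 160.0] [669.1, 199.6, 46.0]
lid_grip 0.65 [325.0, 201.0] [536.4, 5.5, 90.0]
lid_mat 0.57 [359.0, 291.0] [471.0, -298.4, 0.0]
spool_mat 0.8 [268.0, 167.0] [477.6, 326.3, 0.0]
spool_mat 0.29 [360.0, 292.0] [471.8, -301.0, 0.0]
duck_mid 0.67 [327.0, 155.0] [696.6, 241.7, 21.0]
duck_mid 0.34 [396.0, 242.0] [674.6, -224.3, 21.0]
tape_roll_mid 0.53 [399.0, 240.0] [692.1, -217.9, 6.5]
tape_roll_mid 0.27 [324.0, 200.0] [570.0, 64.2, 6.5]
```

```bash
python3 - <<'E'
import cv2,numpy as np
a=cv2.imread("pics/top0.png")[130:290,180:500];b=cv2.imread("pics/side0.png")[110:350,200:460]
cv2.imwrite("pics/v1.png",cv2.resize(a,(800,400),interpolation=cv2.INTER_CUBIC))
cv2.imwrite("pics/v2.png",cv2.resize(b,None,fx=2.5,fy=2.5,interpolation=cv2.INTER_CUBIC))
E
```

```text
(no output)
```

View pics/v1.png

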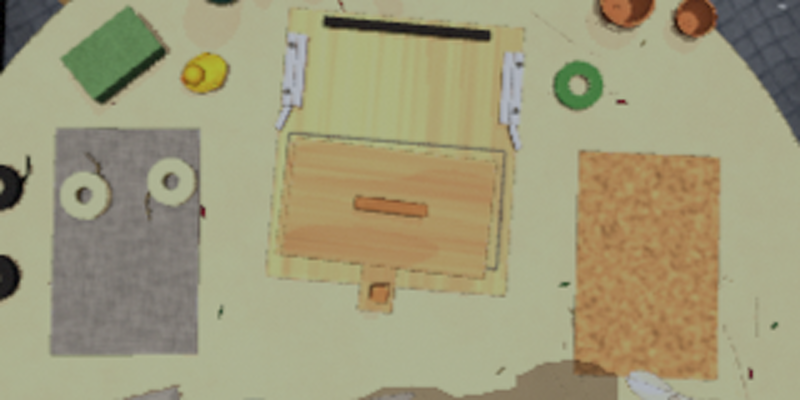

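View pics/v2.png

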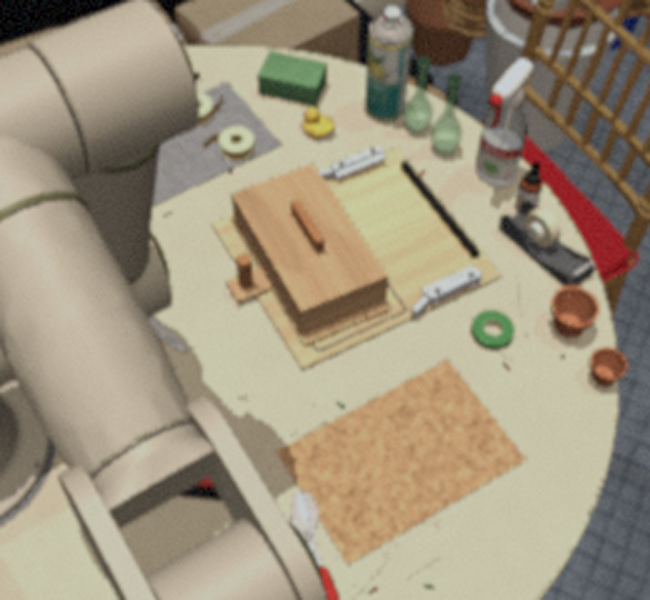

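```bash
python3 - <<'E'
import cv2,numpy as np
a=cv2.imread("pics/top0.png")[128:258,280:400]
cv2.imwrite("pics/v3.png",cv2.resize(a,None,fx=4.6,fy=4.6,interpolation=cv2.INTER_CUBIC))
E
```

```text
(no output)
```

View pics/v3.png

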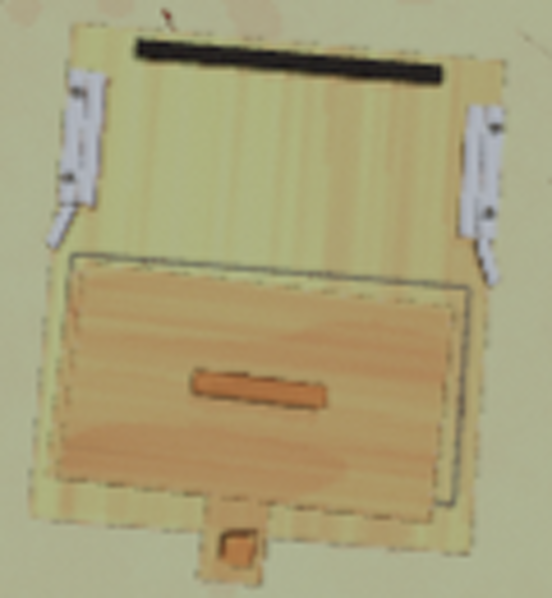

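```bash
cat >> h.py <<'E'
def fitrect(P,M): # rigid 2D fit model M->P
    P=np.array(P)[:,:2];M=np.array(M,float);pm,mm=P.mean(0),M.mean(0)
    A=(P-pm).T@(M-mm);th=np.arctan2(A[1,0]-A[0,1],A[0,0]+A[1,1])
    R=np.array([[np.cos(th),-np.sin(th)],[np.sin(th),np.cos(th)]]);t=pm-R@mm
    return t,th,np.abs(P-(M@R.T+t)).max()
E
python3 - <<'E'
from h import *
c=ctrl.capture("top")
f=lambda p,z:px2w(((p[0]+.5)/4.6-.5+280,(p[1]+.5)/4.6-.5+128),c,z)
b=[f(p,8) for p in[(75,25),(505,60),(470,552),(30,517)]]
M=[(160,141),(160,-141),(-160,-141),(-160,141)]
print("board",fitrect(b,M))
pk=[f(p,8) for p in[(73,256),(470,290),(452,505)]]
print("park",fitrect(pk,[(70,128),(70,-128),(-70,-128)]))
l=[f(p,76) for p in[(78,262),(452,308),(432,521),(55,478)]]
print("lid",fitrect(l,[(65,112),(65,-112),(-65,-112),(-65,112)]))
print("bar ends/centre",[f(p,104).round(1) for p in[(190,382),(326,396),(258,389)]])
print("post",f((238,549),76).round(1))
print("stop",[f(p,14).round(1) for p in[(137,58),(441,82)]])
print("railsleft inner",[f(p,30).round(1) for p in[(105,72),(93,207),(470,104),(460,236)]])
for p in [(84,195),(171,182)]: print("spool",px2w((180+p[0]/2.5,130+p[1]/2.5),c,25).round(1))
print("mat",fitrect([px2w((180+x/2.5,130+y/2.5),c,3) for x,y in[(578,151),(720,157),(718,379),(574,374)]],[(132,85),(132,-85),(-132,-85),(-132,85)]))
for b in ctrl.boxes_of("spool_0_mid",c):print(b)
E
```

```text
board (array([5.97971076e+02, 3.14569642e-01]), np.float64(-0.06350653005689978), np.float64(1.4945860757542277))
park (array([537.00222407,   4.71014604]), np.float64(-0.0653058260976213), np.float64(1.0821266949952246))
lid (array([526.45501442,  13.72049775]), np.float64(-0.09539619907529537), np.float64(2.637617102175639))
bar ends/centre [array([530.1,  53.4, 104. ]), array([523.4, -26.6, 104. ]), array([526.8,  13.5, 104. ])]
post [432.2  22.3  76. ]
stop [array([743. ,  89.1,  14. ]), array([ 732. , -107.5,   14. ])]
railsleft inner [array([729.8, 109.1,  30. ]), array([643.3, 114.8,  30. ]), array([ 714.7, -123.5,   30. ]), array([ 629.9, -117.7,   30. ])]
spool [536.  360.3  25. ]
spool [553.  261.2  25. ]
mat (array([ 467.90772163, -300.26049265]), np.float64(-0.019179581020159594), np.float64(0.852209413666742))
```

Emit:
send_rows:
  targets:
    - [-1, 0, 0, 0, 0, 0, 0.165]
    - [-1, 0, 0, 0, 0, 0, 0.165]
    - [-1, 0.02, -0.045, 0, 0, 0, 0]
    - [-1, 0.02, -0.045, 0, 0, 0, 0]
    - [-1, 0.02, -0.045, 0, 0, 0, 0]
    - [-1, 0.02, -0.045, 0, 0, 0, 0]
    - [-1, 0.02, -0.045, 0, 0, 0, 0]
    - [-1, 0.02, -0.045, 0, 0, 0, 0]
    - [-1, 0.02, -0.045, 0, 0, 0, 0]
    - [-1, 0.02, -0.045, 0, 0, 0, 0]
  squeeze: 60

```text
time_s: 2.55
eef_pos: [317.2, -164.2, 196.1]
ee_rot: [0.0, 0.999, -0.045, 0.0]
force: [0.4, -0.0, 0.5]
grip_width: 1.0
grip_force: 0.0
```

Emit:
send_rows:
  targets:
    - [-0.2, 0.02, -0.045, 0, 0, 0, 0]
    - [-0.2, 0.02, -0.045, 0, 0, 0, 0]
    - [-0.2, 0.02, -0.045, 0, 0, 0, 0]
    - [-0.2, 0.02, -0.045, 0, 0, 0, 0]
    - [-0.2, 0.018, -0.017, 0, 0, 0, 0]
    - [-0.2, 0, 0, 0.02, 0, 0, 0]
    - [-0.2, 0, 0, 0.03, 0, 0, 0]
    - [-0.2, 0, 0, 0.03, 0, 0, 0]
    - [-0.2, 0, 0, 0, 0, 0, 0]
    - [-0.2, 0, 0, 0, 0, 0, 0]

```text
time_s: 3.8
eef_pos: [432.4, 21.8, 116.9]
ee_rot: [0.0, 0.999, -0.045, 0.001]
force: [-0.0, 0.2, 0.5]
grip_width: 0.599
grip_force: 0.0
```

```bash
cat >> h.py <<'E'
def yaw(q):
    w,x,y,z=q;return np.arctan2(2*(x*y+w*z),1-2*(y*y+z*z))
def go(x,y,z,psi=None):
    s=ctrl.sense();p=np.array(s["eef_pos"]);a=yaw(s["ee_rot"]);
    if psi is None: psi=a
    d=np.array([x,y,z])-p;c,sn=np.cos(psi),np.sin(psi)
    print("t",round(s["time_s"],2),"at",p.round(1),"yaw",round(a,4),"F",np.round(s["force"],1),"w",round(s["grip_width"],3),"gf",round(s["grip_force"],1))
    print(" az",round(a-psi,4),"dx",round(d[0]*c+d[1]*sn,1),"dy",round(d[0]*sn-d[1]*c,1),"dz",round(-d[2],1),"mm")
E
python3 - <<'E'
from h import *
print(np.round(ctrl.sense()["ee_rot"],4));go(431.7,22.2,27,-.09)
for n in("top","side"):
    c=ctrl.capture(n);save(c,n+"1")
    for q,z in [("case_post",46),("lid_grip",90)]:
        for r in ctrl.landmark_of(q,c)[:2]:print(n,q,r["score"],px2w(r["point"],c,z).round(1))
c=ctrl.capture("side")
print(w2px((431.7,22.2,76),c),w2px((527,13.5,104),c))
a=c["img"][150:270,250:410,::-1];cv2.imwrite("pics/v4.png",cv2.resize(a,None,fx=4.5,fy=4.5,interpolation=cv2.INTER_CUBIC))
E
```

```text
[ 1.00e-04  9.99e-01 -4.46e-02  8.00e-04]
t 3.8 at [432.4  21.8 116.9] yaw -0.0892 F [-0.   0.2  0.5] w 0.599 gf 0.0
 az 0.0008 dx -0.8 dy -0.3 dz 89.9 mm
top lid_grip 0.61 [534.8  10.2  90. ]
side case_post 0.88 [435.3  19.4  46. ]
side lid_grip 0.63 [531.6  19.   90. ]
[296.32435131 212.92020808] [321.53447838 197.73460283]
```

View pics/v4.png

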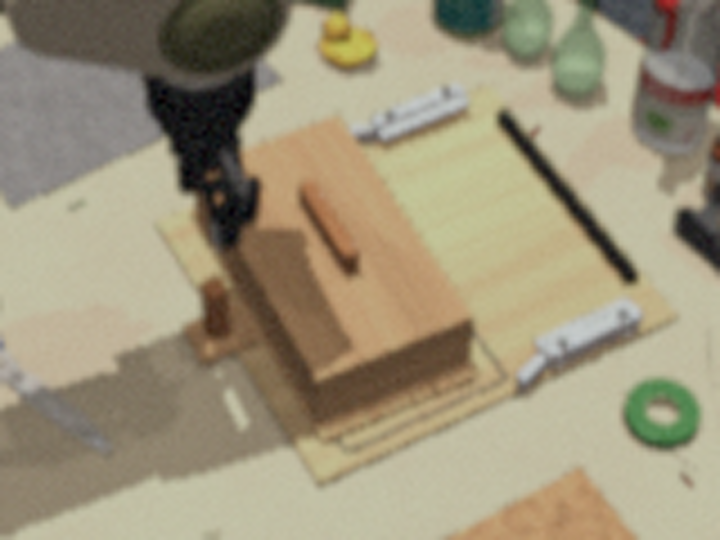

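```bash
python3 - <<'E'
from h import *
c=ctrl.capture("side")
for n,X,v in [("board nr",(429.4,-130.2,8),(320,485)),("stop R end",(732,-107.5,14),(632,278)),("stop L",(743,89.1,14),(503,115)),("tip",(432.4,21.8,117),(228,248)),("board fr",(748.7,-150.6,8),(677,318)),("bar",(526.8,13.5,104),(328,226)),("post",(431.7,22.2,76),(215,283))]:
    print(n,w2px(X,c).round(1),np.round(((v[0]+.5)/4.5-.5+250,(v[1]+.5)/4.5-.5+150),1), "d", (px2w(((v[0]+.5)/4.5-.5+250,(v[1]+.5)/4.5-.5+150),c,X[2])-X).round(1))
t=ctrl.capture("top");print("tip top",w2px((432.4,21.8,117),t),w2px((432.4,21.8,76),t))
E
```

```text
board nr [319.7 256.8] [320.7 257.4] d [ 1.5 -3.7  0. ]
stop R end [388.3 212.2] [390.1 211.4] d [ 7.3 -0.6  0. ]
stop L [358.8 176.1] [361.4 175.2] d [11.2 -1.6  0. ]
tip [296.1 205.5] [300.3 204.7] d [13.4 -4.8  0. ]
board fr [399.4 219.4] [400.1 220.3] d [-0.5 -4.1  0. ]
bar [321.5 197.8] [322.5 199.8] d [-1.9 -9.5  0. ]
post [296.3 212.9] [297.4 212.5] d [ 3.9 -0.4  0. ]
tip top [332.32268131 247.48672749] [331.51727561 246.89602597]
```

Emit:
send_rows:
  targets:
    - [-0.2, 0, 0, 0.02, 0, 0, 0]
    - [-0.2, 0, 0, 0.02, 0, 0, 0]
    - [-0.2, 0, 0, 0.02, 0, 0, 0]
    - [-0.2, 0, 0, 0.02, 0, 0, 0]
    - [-0.2, 0, 0, 0.01, 0, 0, 0]
    - [-0.2, 0, 0, 0, 0, 0, 0]
    - [-0.2, 0, 0, 0, 0, 0, 0]
    - [1, 0, 0, 0, 0, 0, 0]
    - [1, 0, 0, 0, 0, 0, 0]
    - [1, 0, 0, 0, 0, 0, 0]

```text
time_s: 5.5
eef_pos: [432.1, 21.7, 26.5]
ee_rot: [0.0, 0.999, -0.045, 0.0]
force: [-2.4, -1.3, 7.9]
grip_width: 0.19
grip_force: 59.4
```

Emit:
send_rows:
  targets:
    - [1, 0, 0, 0, 0, 0, 0]
    - [1, 0, 0, 0, 0, 0, 0]
    - [1, 0, 0, 0, 0, 0, 0]
    - [1, 0, 0, 0, 0, 0, 0]
    - [1, 0, 0, 0, 0, 0, 0]
    - [1, 0, 0, 0, 0, 0, 0]
    - [1, 0, 0, 0, 0, 0, 0]
    - [1, 0, 0, 0, 0, 0, 0]
    - [1, 0, 0, 0, 0, 0, 0]
    - [1, 0, 0, 0, 0, 0, 0]

```text
time_s: 6.75
eef_pos: [432.0, 21.8, 26.5]
ee_rot: [0.0, 0.999, -0.045, 0.0]
force: [-3.2, -1.6, 8.0]
grip_width: 0.192
grip_force: 59.4
```

```bash
python3 - <<'E'
from h import *
print(np.round(ctrl.sense()["wrist_torque"],2))
# targets: case centre keeper-frame (-128,0), yaw board
th=-.064;go(667-np.cos(th)*(128+96),-3.5-np.sin(th)*(128+96),27,th)
c=ctrl.capture("top");save(c,"top2")
a=c["img"][128:258,280:400,::-1];cv2.imwrite("pics/v5.png",cv2.resize(a,None,fx=4.6,fy=4.6,interpolation=cv2.INTER_CUBIC))
E
```

```text
[-0.22  0.39 -0.34]
t 6.75 at [432.   21.8  26.5] yaw -0.0898 F [-3.2 -1.6  8. ] w 0.192 gf 59.4
 az -0.0258 dx 12.1 dy 10.2 dz -0.5 mm
```

View pics/v5.png

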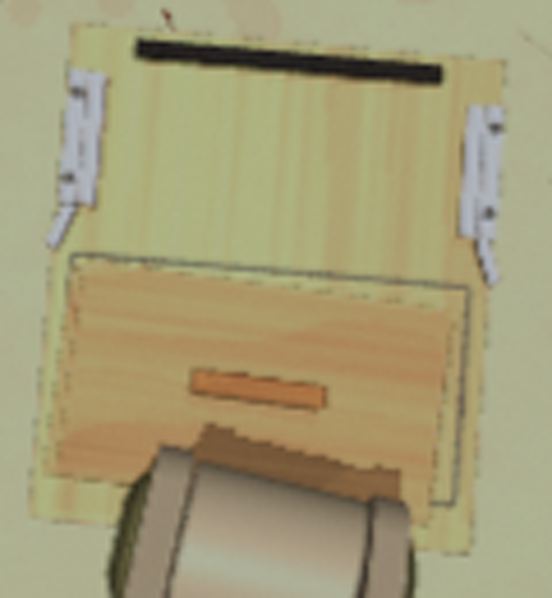

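Emit:
send_rows:
  targets:
    - [1, 0, 0, 0, 0, 0, 0]
    - [1, 0, 0, 0, 0, 0, -0.013]
    - [1, 0, 0, 0, 0, 0, -0.013]
    - [1, 0.002, 0.002, 0, 0, 0, 0]
    - [1, 0.002, 0.002, 0, 0, 0, 0]
    - [1, 0.002, 0.002, 0, 0, 0, 0]
    - [1, 0.002, 0.002, 0, 0, 0, 0]
    - [1, 0.002, 0.002, 0, 0, 0, 0]
    - [1, 0.002, 0, 0, 0, 0, 0]
    - [1, 0, 0, 0, 0, 0, 0]
  squeeze: 100

```text
time_s: 8.05
eef_pos: [440.8, 12.3, 26.6]
ee_rot: [-0.001, 1.0, -0.031, -0.003]
force: [-15.7, 5.5, 22.8]
grip_width: 0.18
grip_force: 100.4
```

```bash
python3 - <<'E'
from h import *
th=-.064;go(667-np.cos(th)*(0+96),-3.5-np.sin(th)*(0+96),27,th)
c=ctrl.capture("top");save(c,"top3")
a=c["img"][128:258,280:400,::-1];cv2.imwrite("pics/v6.png",cv2.resize(a,None,fx=4.6,fy=4.6,interpolation=cv2.INTER_CUBIC))
E
```

```text
t 8.05 at [440.8  12.3  26.6] yaw -0.0614 F [-15.7   5.5  22.8] w 0.18 gf 100.4
 az 0.0026 dx 130.8 dy 1.3 dz -0.4 mm
```

View pics/v6.png

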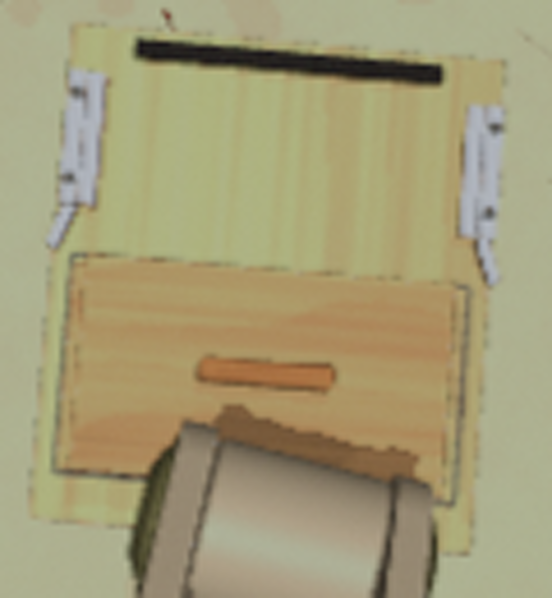

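```bash
cat >> h.py <<'E'
def orange(c,z=104,box=(128,258,280,400)):
    im=c["img"][box[0]:box[1],box[2]:box[3]];h=cv2.cvtColor(im,cv2.COLOR_RGB2HSV)
    return h
def K(x,y=0,th=-.064,k=(667,-3.5)): return np.array(k)+[x*np.cos(th)-y*np.sin(th),x*np.sin(th)+y*np.cos(th)]
def inK(p,th=-.064,k=(667,-3.5)):
    d=np.array(p[:2])-k;return np.array([d[0]*np.cos(th)+d[1]*np.sin(th),-d[0]*np.sin(th)+d[1]*np.cos(th)])
E
python3 - <<'E'
from h import *
c=ctrl.capture("top")
f=lambda p,z:px2w(((p[0]+.5)/4.6-.5+280,(p[1]+.5)/4.6-.5+128),c,z)
# bar mask refinement, both pics
for n in("top0","top2","top3"):
    im=cv2.imread(f"pics/{n}.png")[128:258,280:400].astype(float)
    B,G,R=im[...,0],im[...,1],im[...,2]
    m=((R-B)>95).astype(np.uint8)
    k,lab,st,ce=cv2.connectedComponentsWithStats(m)
    for i in range(1,k):
        if st[i,4]>40:
            r=cv2.minAreaRect(np.argwhere(lab==i)[:,::-1].astype(np.float32));ys,xs=np.where(lab==i)
            cov=np.cov(np.c_[xs,ys].T);w,v=np.linalg.eigh(cov);vv=v[:,1]*30
            p=ce[i]+[280,128];A=px2w(p-vv,c,104);Bq=px2w(p+vv,c,104);d=A-Bq;d=d if d[1]>0 else -d
            q=px2w(p,c,104);print(n,st[i],q.round(1),"yaw",round(-np.arctan2(d[0],d[1]),4),"inK",inK(q).round(1))
E
```

```text
top0 [43 81 28  7 99] [527.   11.8 104. ] yaw -0.0981 inK [-140.7    6.3]
top2 [42 81 28  7 96] [527.   12.1 104. ] yaw -0.1098 inK [-140.7    6.6]
top3 [ 44  78  28   6 102] [536.7   8.  104. ] yaw -0.0715 inK [-130.8    3.2]
```

Emit:
send_rows:
  targets:
    - [1, 0, 0, -0.0005, 0, 0, 0]
    - [1, 0.003, 0.001, 0, 0, 0, 0]
    - [1, 0.004, 0.001, 0, 0, 0, 0]
    - [1, 0.005, 0, 0, 0, 0, 0]
    - [1, 0.005, 0, 0, 0, 0, 0]
    - [1, 0.005, 0, 0, 0, 0, 0]
    - [1, 0.005, 0, 0, 0, 0, 0]
    - [1, 0.005, 0, 0, 0, 0, 0]
    - [1, 0.005, 0, 0, 0, 0, 0]
    - [1, 0.005, 0, 0, 0, 0, 0]

```text
time_s: 9.4
eef_pos: [483.3, 6.9, 26.6]
ee_rot: [-0.0, 1.0, -0.031, -0.002]
force: [-9.4, 1.3, 11.6]
grip_width: 0.176
grip_force: 99.3
```

Emit:
send_rows:
  targets:
    - [1, 0.004, 0, 0, 0, 0, 0]
    - [1, 0.004, 0, 0, 0, 0, 0]
    - [1, 0.004, 0, 0, 0, 0, 0]
    - [1, 0.004, 0, 0, 0, 0, 0]
    - [1, 0.004, 0, 0, 0, 0, 0]
    - [1, 0, 0, 0, 0, 0, 0]
    - [1, 0, 0, 0, 0, 0, 0]
    - [1, 0, 0, 0, 0, 0, 0]
    - [1, 0, 0, 0, 0, 0, 0]
    - [1, 0, 0, 0, 0, 0, 0]

```text
time_s: 10.65
eef_pos: [504.1, 5.5, 26.7]
ee_rot: [-0.0, 1.0, -0.031, -0.001]
force: [-6.2, 0.9, 7.2]
grip_width: 0.181
grip_force: 98.7
```

```bash
python3 - <<'E'
from h import *
go(*K(-96),26.8,-.064);print(inK(ctrl.sense()["eef_pos"]))
c=ctrl.capture("top");save(c,"top4")
im=c["img"][128:258,280:400].astype(float);m=((im[...,0]-im[...,2])>95).astype(np.uint8)
k,lab,st,ce=cv2.connectedComponentsWithStats(m)
for i in range(1,k):
    if st[i,4]>40:
        q=px2w(ce[i]+[280,128],c,104);print(st[i],q.round(1),inK(q).round(1))
E
```

```text
t 10.65 at [504.1   5.5  26.7] yaw -0.0629 F [-6.2  0.9  7.2] w 0.181 gf 98.7
 az 0.0011 dx 67.1 dy -1.5 dz -0.1 mm
[-163.14924256   -1.46288148]
[47 55 28  6 97] [ 5.997e+02 -4.000e-01  1.040e+02] [-67.3  -1.2]
```

Emit:
send_rows:
  targets:
    - [1, 0.004, 0, 0, 0, 0, 0]
    - [1, 0.005, 0, 0, 0, 0, 0]
    - [1, 0.005, 0, 0, 0, 0, 0]
    - [1, 0.005, 0, 0, 0, 0, 0]
    - [1, 0.005, 0, 0, 0, 0, 0]
    - [1, 0.005, 0, 0, 0, 0, 0]
    - [1, 0.005, 0, 0, 0, 0, 0]
    - [1, 0.005, 0, 0, 0, 0, 0]
    - [1, 0.005, 0, 0, 0, 0, 0]
    - [1, 0.004, 0, 0, 0, 0, 0]

```text
time_s: 11.95
eef_pos: [551.6, 2.4, 26.7]
ee_rot: [-0.0, 1.0, -0.031, -0.002]
force: [-9.1, 0.4, 9.3]
grip_width: 0.176
grip_force: 99.0
```

Emit:
send_rows:
  targets:
    - [1, 0.003, 0, 0, 0, 0, 0]
    - [1, 0.002, 0, 0, 0, 0, 0]
    - [1, 0.002, 0, 0, 0, 0, 0]
    - [1, 0.002, 0, 0, 0, 0, 0]
    - [1, 0.002, 0, 0, 0, 0, 0]
    - [1, 0.002, 0, 0, 0, 0, 0]
    - [1, 0.001, 0, 0, 0, 0, 0]
    - [1, 0.001, 0, 0, 0, 0, 0]
    - [1, 0, 0, 0, 0, 0, 0]
    - [1, 0, 0, 0, 0, 0, 0]

```text
time_s: 13.2
eef_pos: [566.6, 1.5, 26.7]
ee_rot: [-0.0, 1.0, -0.031, -0.001]
force: [-7.8, 0.7, 7.1]
grip_width: 0.18
grip_force: 98.8
```

```bash
python3 - <<'E'
from h import *
go(*K(-96),26.8,-.064);print(inK(ctrl.sense()["eef_pos"]))
E
```

```text
t 13.2 at [566.6   1.5  26.7] yaw -0.0629 F [-7.8  0.7  7.1] w 0.18 gf 98.8
 az 0.0011 dx 4.5 dy -1.4 dz -0.1 mm
[-100.48012466   -1.4328771 ]
```

Small steps to feel for the stop.

Emit:
send_rows:
  targets:
    - [1, 0.001, 0, 0, 0, 0, 0]
    - [1, 0.001, 0, 0, 0, 0, 0]
    - [1, 0.001, 0, 0, 0, 0, 0]
    - [1, 0.001, 0, 0, 0, 0, 0]
    - [1, 0, 0, 0, 0, 0, 0]
    - [1, 0, 0, 0, 0, 0, 0]
    - [1, 0, 0, 0, 0, 0, 0]
    - [1, 0, 0, 0, 0, 0, 0]
    - [1, 0, 0, 0, 0, 0, 0]
    - [1, 0, 0, 0, 0, 0, 0]

```text
time_s: 14.45
eef_pos: [570.7, 1.2, 26.7]
ee_rot: [-0.0, 1.0, -0.031, -0.001]
force: [-7.7, 1.0, 7.5]
grip_width: 0.176
grip_force: 98.9
```

Emit:
send_rows:
  targets:
    - [1, 0.001, 0, 0, 0, 0, 0]
    - [1, 0.001, 0, 0, 0, 0, 0]
    - [1, 0, 0, 0, 0, 0, 0]
    - [1, 0, 0, 0, 0, 0, 0]
    - [1, 0, 0, 0, 0, 0, 0]
    - [1, 0, 0, 0, 0, 0, 0]
    - [1, 0, 0, 0, 0, 0, 0]
    - [1, 0, 0, 0, 0, 0, 0]
    - [1, 0, 0, 0, 0, 0, 0]
    - [1, 0, 0, 0, 0, 0, 0]

```text
time_s: 15.7
eef_pos: [572.7, 1.1, 26.7]
ee_rot: [-0.0, 1.0, -0.031, -0.001]
force: [-7.5, 1.1, 8.0]
grip_width: 0.178
grip_force: 98.9
```

```bash
python3 - <<'E'
from h import *
go(*K(-96),26.8,-.064);print(inK(ctrl.sense()["eef_pos"]))
c=ctrl.capture("top");save(c,"top5")
im=c["img"][128:258,280:400].astype(float);m=((im[...,0]-im[...,2])>95).astype(np.uint8)
k,lab,st,ce=cv2.connectedComponentsWithStats(m)
for i in range(1,k):
    if st[i,4]>40:
        q=px2w(ce[i]+[280,128],c,104);print(st[i],q.round(1),inK(q).round(1))
a=c["img"][128:258,280:400,::-1];cv2.imwrite("pics/v7.png",cv2.resize(a,None,fx=4.6,fy=4.6,interpolation=cv2.INTER_CUBIC))
E
```

```text
t 15.7 at [572.7   1.1  26.7] yaw -0.063 F [-7.5  1.1  8. ] w 0.178 gf 98.9
 az 0.001 dx -1.6 dy -1.5 dz -0.1 mm
[-94.44452138  -1.4569425 ]
[49 30 28  6 89] [668.5  -5.7 104. ] [ 1.7 -2.1]
```

View pics/v7.png

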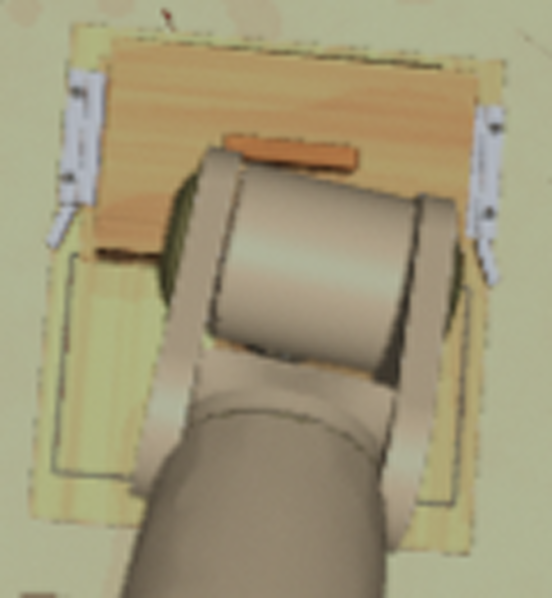

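Emit:
send_rows:
  targets:
    - [1, 0.0005, 0, 0, 0, 0, 0]
    - [1, 0, 0, 0, 0, 0, 0]
    - [1, 0.0005, 0, 0, 0, 0, 0]
    - [1, 0, 0, 0, 0, 0, 0]
    - [1, 0.0005, 0, 0, 0, 0, 0]
    - [1, 0, 0, 0, 0, 0, 0]
    - [1, 0, 0, 0, 0, 0, 0]
    - [1, 0, 0, 0, 0, 0, 0]
    - [1, 0, 0, 0, 0, 0, 0]
    - [1, 0, 0, 0, 0, 0, 0]

```text
time_s: 17.0
eef_pos: [573.8, 1.0, 26.7]
ee_rot: [-0.0, 1.0, -0.031, -0.002]
force: [-9.7, 0.4, 9.5]
grip_width: 0.174
grip_force: 99.0
```

```bash
python3 - <<'E'
from h import *
go(*K(-96),26.8,-.064);print(inK(ctrl.sense()["eef_pos"]))
E
```

```text
t 17.0 at [573.8   1.   26.7] yaw -0.0629 F [-9.7  0.4  9.5] w 0.174 gf 99.0
 az 0.0011 dx -2.7 dy -1.4 dz -0.1 mm
[-93.3482704   -1.43152762]
```

Emit:
send_rows:
  targets:
    - [1, 0.0005, 0, 0, 0, 0, 0]
    - [1, 0, 0, 0, 0, 0, 0]
    - [1, 0.0005, 0, 0, 0, 0, 0]
    - [1, 0, 0, 0, 0, 0, 0]
    - [1, 0, 0, 0, 0, 0, 0]
    - [1, 0, 0, 0, 0, 0, 0]
    - [1, 0, 0, 0, 0, 0, 0]
    - [1, 0, 0, 0, 0, 0, 0]
    - [1, 0, 0, 0, 0, 0, 0]
    - [1, 0, 0, 0, 0, 0, 0]

```text
time_s: 18.25
eef_pos: [573.8, 1.0, 26.7]
ee_rot: [-0.0, 1.0, -0.031, -0.003]
force: [-15.3, 0.7, 13.8]
grip_width: 0.176
grip_force: 99.5
```

```bash
python3 - <<'E'
from h import *
go(*K(-96),26.8,-.064);print(inK(ctrl.sense()["eef_pos"]))
E
```

```text
t 18.25 at [573.8   1.   26.7] yaw -0.0627 F [-15.3   0.7  13.8] w 0.176 gf 99.5
 az 0.0013 dx -2.7 dy -1.5 dz -0.1 mm
[-93.34100535  -1.45305134]
```

Emit:
send_rows:
  targets:
    - [1, -0.0005, 0, 0, 0, 0, 0]
    - [1, -0.0005, 0, 0, 0, 0, 0]
    - [0.2, 0, 0, 0, 0, 0, 0]
    - [0, 0, 0, 0, 0, 0, 0]
    - [0, 0, 0, 0, 0, 0, 0]
    - [0, 0, 0, 0, 0, 0, 0]
    - [0, 0, 0, -0.02, 0, 0, 0]
    - [0, 0, 0, -0.03, 0, 0, 0]
    - [0, 0, 0, -0.04, 0, 0, 0]
    - [0, 0, 0, -0.04, 0, 0, 0]

```text
time_s: 19.5
eef_pos: [575.1, 0.9, 157.5]
ee_rot: [-0.0, 1.0, -0.032, -0.0]
force: [0.5, -1.1, 0.4]
grip_width: 0.501
grip_force: 0.0
```

```bash
python3 - <<'E'
from h import *
print(np.round(ctrl.sense()["joints"],3))
go(669.6,-5.0,160,1.508);go(669.6,-5.0,160,-1.634)
c=ctrl.capture("top");save(c,"top6")
E
```

```text
[-0.202  0.453  1.398  0.     1.29   1.432]
t 19.5 at [575.1   0.9 157.5] yaw -0.0632 F [ 0.5 -1.1  0.4] w 0.501 gf 0.0
 az -1.5712 dx 0.1 dy 94.7 dz -2.5 mm
t 19.5 at [575.1   0.9 157.5] yaw -0.0632 F [ 0.5 -1.1  0.4] w 0.501 gf 0.0
 az 1.5708 dx -0.1 dy -94.7 dz -2.5 mm
```

Emit:
send_rows:
  targets:
    - [0, 0, 0, 0, 0, 0, -0.175]
    - [0, 0, 0, 0, 0, 0, -0.175]
    - [0, 0, 0, 0, 0, 0, -0.175]
    - [0, 0, 0, 0, 0, 0, -0.175]
    - [0, 0, 0, 0, 0, 0, -0.175]
    - [0, 0, 0, 0, 0, 0, -0.175]
    - [0, 0, 0, 0, 0, 0, -0.175]
    - [0, 0, 0, 0, 0, 0, -0.175]
    - [0, 0, 0, 0, 0, 0, -0.171]
    - [0, 0, 0, 0, 0, 0, 0]

```text
time_s: 20.8
eef_pos: [575.2, 0.8, 156.1]
ee_rot: [-0.0, 0.73, 0.684, -0.0]
force: [0.7, 0.3, -0.3]
grip_width: 0.5
grip_force: 0.0
```

Emit:
send_rows:
  targets:
    - [0, 0, 0.02, 0, 0, 0, 0]
    - [0, 0, 0.025, 0, 0, 0, 0]
    - [0, 0, 0.025, 0, 0, 0, 0]
    - [0, 0, 0.0247, 0, 0, 0, 0]
    - [0, 0, 0, 0.015, 0, 0, 0]
    - [0, 0, 0, 0.015, 0, 0, 0]
    - [0, 0, 0, 0.005, 0, 0, 0]
    - [0, 0, 0, 0, 0, 0, 0]
    - [0, 0, 0, 0, 0, 0, 0]
    - [0, 0, 0, 0, 0, 0, 0]

```text
time_s: 22.05
eef_pos: [669.9, -5.2, 121.9]
ee_rot: [0.0, 0.729, 0.684, 0.0]
force: [0.6, -0.2, -0.1]
grip_width: 0.496
grip_force: 0.0
```

```bash
python3 - <<'E'
from h import *
go(669.6,-5.0,80,1.508)
c=ctrl.capture("side");save(c,"side6")
a=c["img"][130:250,270:430,::-1];cv2.imwrite("pics/v8.png",cv2.resize(a,None,fx=4.5,fy=4.5,interpolation=cv2.INTER_CUBIC))
E
```

```text
t 22.05 at [669.9  -5.2 121.9] yaw 1.5077 F [ 0.6 -0.2 -0.1] w 0.496 gf 0.0
 az -0.0003 dx 0.1 dy -0.3 dz 41.9 mm
```

View pics/v8.png

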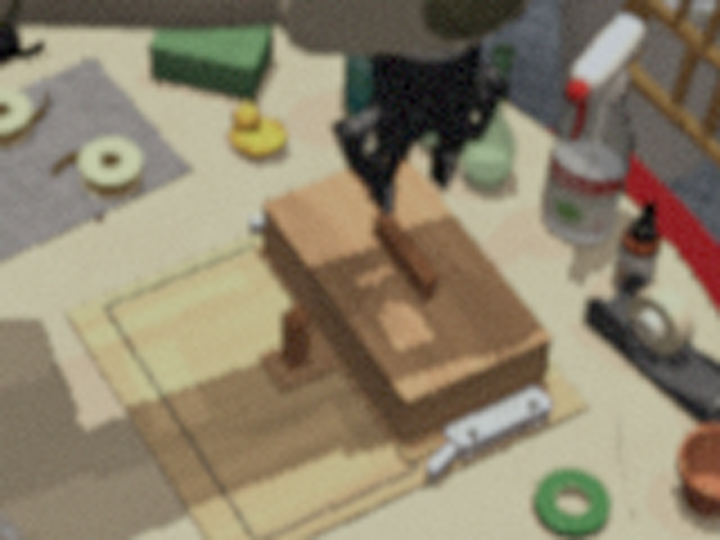

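Emit:
send_rows:
  targets:
    - [0, 0, 0, 0.015, 0, 0, 0]
    - [0, 0, 0, 0.015, 0, 0, 0]
    - [0, 0, 0, 0.01, 0, 0, 0]
    - [0, 0, 0, 0.001, 0, 0, 0]
    - [0, 0, 0, 0, 0, 0, 0]
    - [1, 0, 0, 0, 0, 0, 0]
    - [1, 0, 0, 0, 0, 0, 0]
    - [1, 0, 0, 0, 0, 0, 0]
    - [1, 0, 0, 0, 0, 0, 0]
    - [1, 0, 0, 0, 0, 0, 0]
  squeeze: 90

```text
time_s: 23.35
eef_pos: [669.8, -5.1, 80.3]
ee_rot: [0.0, 0.729, 0.684, 0.0]
force: [0.3, 0.1, -0.4]
grip_width: -0.001
grip_force: 0.0
```

```bash
python3 - <<'E'
from h import *
go(669.6,-5.0,80,1.508)
E
```

```text
t 23.35 at [669.8  -5.1  80.3] yaw 1.5078 F [ 0.3  0.1 -0.4] w -0.001 gf 0.0
 az -0.0002 dx 0.1 dy -0.2 dz 0.3 mm
```

```bash
python3 - <<'E'
from h import *
c=ctrl.capture("side");t=ctrl.capture("top")
a=c["img"][130:250,270:430,::-1];b=t["img"][110:230,270:400,::-1]
b=cv2.resize(b,(520,480),interpolation=cv2.INTER_CUBIC);a=cv2.resize(a,(640,480),interpolation=cv2.INTER_CUBIC)[:,:280+0]
a=cv2.resize(c["img"][130:250,300:370,::-1],(280,480),interpolation=cv2.INTER_CUBIC)
cv2.imwrite("pics/v9.png",np.hstack([b,a]))
E
```

```text
(no output)
```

View pics/v9.png

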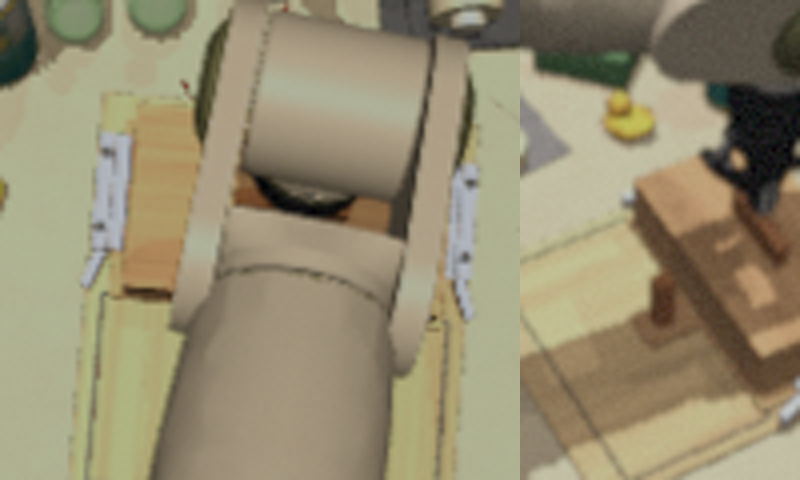

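```bash
python3 - <<'E'
from h import *
c=ctrl.capture("side")
print("tcp",w2px((669.8,-5.1,80),c),"bar ends top",w2px((672.1,34.9,104),c),w2px((667.1,-44.9,104),c), "bar ctr bottom",w2px((669.6,-5,76),c),"obs tip",(362,182),"obs bar ends",(355,178.7),(366.2,194.5))
for q in("lid_grip","case_post"):
    for r in ctrl.landmark_of(q,c)[:2]:print(q,r)
print("pred lidgrip",w2px((669.6,-5,90),c),"post",w2px((573.8,1,46),c),"post top",w2px((573.8,1,76),c),"obs post top",(300+(663-520)/4,130+278/4))
t=ctrl.capture("top")
g=cv2.imread("pics/side6.png")
for z in(80,100):
  print(z,w2px((669.8,-5.1,z),c))
E
```

```text
tcp [358.58714345 188.7086509 ] bar ends top [353.00083055 176.74475386] [365.14712345 192.02292003] bar ctr bottom [358.44880628 189.44368566] obs tip (362, 182) obs bar ends (355, 178.7) (366.2, 194.5)
lid_grip {'point': [360.6, 185.2], 'score': 0.86}
lid_grip {'point': [269.3, 173.4], 'score': 0.51}
case_post {'point': [332.5, 206.8], 'score': 0.85}
pred lidgrip [358.71442328 186.87501476] post [334.6435016  204.93424235] post top [334.860449   199.59710659] obs post top (335.75, 199.5)
80 [358.58714345 188.7086509 ]
100 [358.96986928 185.01348885]
```

```bash
python3 - <<'E'
from h import *
c=ctrl.capture("side");im=c["img"][:,:,::-1].copy()
a=cv2.resize(im[140:215,320:405],None,fx=7.8,fy=7.8,interpolation=cv2.INTER_LANCZOS4)
a=np.clip(a.astype(float)*1.4+15,0,255).astype(np.uint8)
for z,col in((80,(0,0,255)),(110,(255,0,0))):
    p=(w2px((669.8,-5.1,z),c)-[320,140]+.5)*7.8;cv2.drawMarker(a,tuple(int(v) for v in p),col,0,14,1)
cv2.imwrite("pics/v10.png",a)
E
```

```text
(no output)
```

View pics/v10.png

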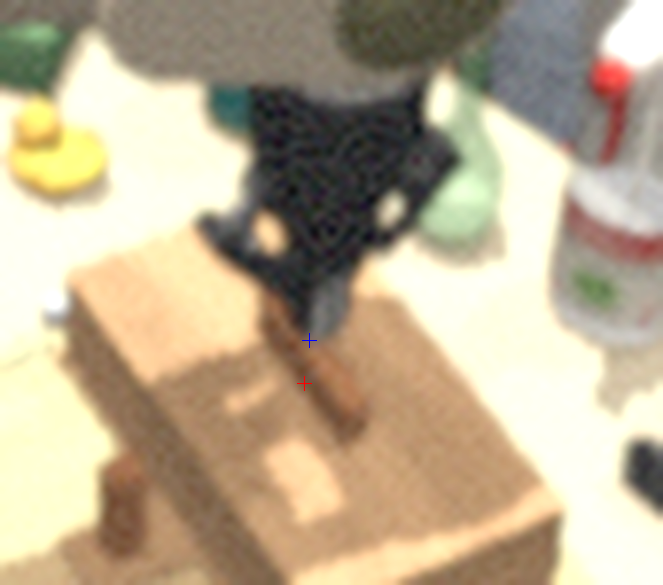

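Emit:
send_rows:
  targets:
    - [1, 0, 0, 0.001, 0, 0, 0]
    - [1, 0, 0, 0.001, 0, 0, 0]
    - [1, 0, 0, 0.001, 0, 0, 0]
    - [1, 0, 0, 0.001, 0, 0, 0]
    - [1, 0, 0, 0.001, 0, 0, 0]
    - [1, 0, 0, 0, 0, 0, 0]
    - [1, 0, 0, 0, 0, 0, 0]
    - [1, 0, 0, 0, 0, 0, 0]
    - [1, 0, 0, 0, 0, 0, 0]
    - [1, 0, 0, 0, 0, 0, 0]

```text
time_s: 24.95
eef_pos: [669.8, -5.1, 75.3]
ee_rot: [0.0, 0.729, 0.684, 0.0]
force: [0.5, -0.7, -0.2]
grip_width: -0.001
grip_force: 0.0
```

Emit:
send_rows:
  targets:
    - [1, 0, 0, 0.001, 0, 0, 0]
    - [1, 0, 0, 0.001, 0, 0, 0]
    - [1, 0, 0, 0.001, 0, 0, 0]
    - [1, 0, 0, 0, 0, 0, 0]
    - [1, 0, 0, 0.001, 0, 0, 0]
    - [1, 0, 0, 0, 0, 0, 0]
    - [1, 0, 0, 0.001, 0, 0, 0]
    - [1, 0, 0, 0, 0, 0, 0]
    - [1, 0, 0, 0, 0, 0, 0]
    - [1, 0, 0, 0, 0, 0, 0]

```text
time_s: 26.2
eef_pos: [669.9, -5.2, 71.6]
ee_rot: [0.0, 0.729, 0.685, 0.0]
force: [-3.8, 1.1, 8.2]
grip_width: -0.003
grip_force: 4.3
```

Emit:
send_rows:
  targets:
    - [1, 0, 0, -0.01, 0, 0, 0]
    - [0, 0, 0, -0.005, 0, 0, 0]
    - [0, 0, 0, 0, 0, 0, 0]
    - [0, 0, 0, 0, 0, 0, 0]
    - [0, 0, 0, 0, 0, 0, 0]
    - [0, 0, 0, 0, 0, 0, 0]
    - [0, 0, 0, 0.01, 0, 0, 0]
    - [0, 0, 0, 0.01, 0, 0, 0]
    - [0, 0, 0, 0.009, 0, 0, 0]
    - [0, 0, 0, 0, 0, 0, 0]

```text
time_s: 27.45
eef_pos: [669.3, -5.1, 55.2]
ee_rot: [-0.001, 0.729, 0.684, -0.001]
force: [0.5, 0.2, -0.1]
grip_width: 0.499
grip_force: 0.0
```

Emit:
send_rows:
  targets:
    - [0, 0, 0, 0.006, 0, 0, 0]
    - [0, 0, 0, 0.003, 0, 0, 0]
    - [0, 0, 0, 0, 0, 0, 0]
    - [1, 0, 0, 0, 0, 0, 0]
    - [1, 0, 0, 0, 0, 0, 0]
    - [1, 0, 0, 0, 0, 0, 0]
    - [1, 0, 0, 0, 0, 0, 0]
    - [1, 0, 0, 0, 0, 0, 0]
    - [1, 0, 0, 0, 0, 0, 0]
    - [1, 0, 0, 0, 0, 0, 0]

```text
time_s: 28.7
eef_pos: [669.8, -5.2, 47.8]
ee_rot: [0.0, 0.729, 0.685, 0.0]
force: [-2.9, -0.1, 5.8]
grip_width: 0.14
grip_force: 89.1
```

```bash
python3 - <<'E'
from h import *
go(669.6,-5.0,48,1.508);print(np.round(ctrl.sense()["wrist_torque"],2))
E
```

```text
t 28.7 at [669.8  -5.2  47.8] yaw 1.508 F [-2.9 -0.1  5.8] w 0.14 gf 89.1
 az -0.0 dx 0.2 dy -0.2 dz -0.2 mm
[-0.    0.47  0.19]
```

Emit:
send_rows:
  targets:
    - [1, 0, 0, -0.002, 0, 0, 0]
    - [1, 0, 0, -0.003, 0, 0, 0]
    - [1, 0, 0, -0.003, 0, 0, 0]
    - [1, 0, 0, -0.004, 0, 0, 0]
    - [1, 0, 0, -0.004, 0, 0, 0]
    - [1, 0, 0, -0.004, 0, 0, 0]
    - [1, 0, 0, -0.004, 0, 0, 0]
    - [1, 0, 0, -0.004, 0, 0, 0]
    - [1, 0, 0, -0.004, 0, 0, 0]
    - [1, 0, 0, -0.004, 0, 0, 0]
  squeeze: 110

```text
time_s: 29.95
eef_pos: [669.6, -5.1, 83.5]
ee_rot: [-0.0, 0.729, 0.685, -0.0]
force: [-1.0, 0.5, -15.9]
grip_width: 0.137
grip_force: 107.3
```

Emit:
send_rows:
  targets:
    - [1, 0, 0, -0.004, 0, 0, 0]
    - [1, 0, 0, -0.004, 0, 0, 0]
    - [1, 0, 0, -0.004, 0, 0, 0]
    - [1, 0, 0, -0.004, 0, 0, 0]
    - [1, 0, 0, -0.004, 0, 0, 0]
    - [1, 0, 0, -0.004, 0, 0, 0]
    - [1, 0, 0, -0.005, 0, 0, 0]
    - [1, 0, 0, -0.01, 0, 0, 0]
    - [1, 0, 0, -0.02, 0, 0, 0]
    - [1, 0, 0, -0.02, 0, 0, 0]

```text
time_s: 31.2
eef_pos: [669.8, -5.1, 163.5]
ee_rot: [0.0, 0.729, 0.684, 0.0]
force: [0.8, 0.6, -1.3]
grip_width: 0.138
grip_force: 109.6
```

```bash
python3 - <<'E'
from h import *
go(467.9,-300.3,170,-.019)
c=ctrl.capture("top");save(c,"top7")
c=ctrl.capture("side");save(c,"side7")
a=c["img"][100:330,240:430,::-1];cv2.imwrite("pics/v11.png",cv2.resize(a,None,fx=2.6,fy=2.6,interpolation=cv2.INTER_CUBIC))
E
```

```text
t 31.2 at [669.8  -5.1 163.5] yaw 1.5078 F [ 0.8  0.6 -1.3] w 0.138 gf 109.6
 az 1.5268 dx -196.2 dy 299.0 dz -6.5 mm
```

View pics/v11.png

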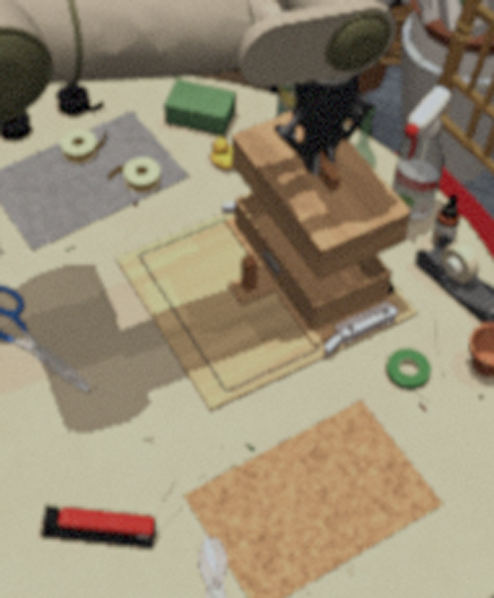

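Emit:
send_rows:
  targets:
    - [1, -0.02, -0.012, 0, 0, 0, 0]
    - [1, -0.036, -0.021, 0, 0, 0, 0]
    - [1, -0.036, -0.021, 0, 0, 0, 0]
    - [1, -0.036, -0.021, 0, 0, 0, 0]
    - [1, -0.036, -0.022, 0, 0, 0, 0]
    - [1, -0.036, -0.022, 0, 0, 0, 0]
    - [1, -0.036, -0.022, 0, 0, 0, 0]
    - [1, -0.036, -0.022, 0, 0, 0, 0]
    - [1, -0.035, -0.02, 0, 0, 0, 0]
    - [1, 0, 0, 0, 0, 0, 0]

```text
time_s: 32.55
eef_pos: [466.4, -301.7, 161.8]
ee_rot: [-0.0, 0.73, 0.683, -0.0]
force: [-0.1, -0.1, -1.5]
grip_width: 0.141
grip_force: 109.7
```

Emit:
send_rows:
  targets:
    - [1, 0, 0, 0, 0, 0, 0.12]
    - [1, 0, 0, 0, 0, 0, 0.17]
    - [1, 0, 0, 0, 0, 0, 0.17]
    - [1, 0, 0, 0, 0, 0, 0.17]
    - [1, 0, 0, 0, 0, 0, 0.17]
    - [1, 0, 0, 0, 0, 0, 0.17]
    - [1, 0, 0, 0, 0, 0, 0.17]
    - [1, 0, 0, 0, 0, 0, 0.17]
    - [1, 0, 0, 0, 0, 0, 0.15]
    - [1, 0, 0, 0, 0, 0, 0.067]

```text
time_s: 33.8
eef_pos: [468.2, -299.0, 161.9]
ee_rot: [-0.0, 1.0, -0.011, -0.0]
force: [0.0, 0.6, -1.8]
grip_width: 0.143
grip_force: 109.6
```

```bash
python3 - <<'E'
from h import *
go(468,-300.3,35.3,-.019)
E
```

```text
t 33.8 at [ 468.2 -299.   161.9] yaw -0.0214 F [ 0.   0.6 -1.8] w 0.143 gf 109.6
 az -0.0024 dx -0.2 dy 1.3 dz 126.6 mm
```

Emit:
send_rows:
  targets:
    - [1, 0, 0.001, 0.015, 0, 0, -0.002]
    - [1, 0, 0, 0.02, 0, 0, 0]
    - [1, 0, 0, 0.02, 0, 0, 0]
    - [1, 0, 0, 0.02, 0, 0, 0]
    - [1, 0, 0, 0.02, 0, 0, 0]
    - [1, 0, 0, 0.01, 0, 0, 0]
    - [1, 0, 0, 0.01, 0, 0, 0]
    - [1, 0, 0, 0.005, 0, 0, 0]
    - [1, 0, 0, 0, 0, 0, 0]
    - [1, 0, 0, 0, 0, 0, 0]

```text
time_s: 35.05
eef_pos: [468.0, -301.2, 42.7]
ee_rot: [0.0, 1.0, -0.009, 0.0]
force: [-0.3, 0.0, -1.9]
grip_width: 0.14
grip_force: 109.7
```

Emit:
send_rows:
  targets:
    - [1, 0, 0, 0.002, 0, 0, 0]
    - [1, 0, 0, 0.002, 0, 0, 0]
    - [1, 0, 0, 0.001, 0, 0, 0]
    - [1, 0, 0, 0.001, 0, 0, 0]
    - [1, 0, 0, 0.001, 0, 0, 0]
    - [1, 0, 0, 0.0005, 0, 0, 0]
    - [1, 0, 0, 0, 0, 0, 0]
    - [1, 0, 0, 0, 0, 0, 0]
    - [1, 0, 0, 0, 0, 0, 0]
    - [1, 0, 0, 0, 0, 0, 0]

```text
time_s: 36.3
eef_pos: [467.8, -301.0, 34.8]
ee_rot: [0.0, 1.0, -0.009, 0.0]
force: [0.7, -0.1, -2.2]
grip_width: 0.131
grip_force: 109.7
```

Emit:
send_rows:
  targets:
    - [1, 0, 0, 0.0005, 0, 0, 0]
    - [1, 0, 0, 0.0005, 0, 0, 0]
    - [1, 0, 0, 0, 0, 0, 0]
    - [1, 0, 0, 0, 0, 0, 0]
    - [1, 0, 0, 0, 0, 0, 0]
    - [1, 0, 0, 0, 0, 0, 0]
    - [1, 0, 0, 0, 0, 0, 0]
    - [1, 0, 0, 0, 0, 0, 0]
    - [1, 0, 0, 0, 0, 0, 0]
    - [1, 0, 0, 0, 0, 0, 0]

```text
time_s: 37.55
eef_pos: [467.8, -301.0, 33.8]
ee_rot: [-0.0, 1.0, -0.009, -0.0]
force: [0.1, 0.3, -2.4]
grip_width: 0.14
grip_force: 109.7
```

Emit:
send_rows:
  targets:
    - [1, 0, 0, 0.0005, 0, 0, 0]
    - [1, 0, 0, 0.0005, 0, 0, 0]
    - [1, 0, 0, 0.0005, 0, 0, 0]
    - [1, 0, 0, 0, 0, 0, 0]
    - [1, 0, 0, 0, 0, 0, 0]
    - [1, 0, 0, 0, 0, 0, 0]
    - [1, 0, 0, 0, 0, 0, 0]
    - [1, 0, 0, 0, 0, 0, 0]
    - [1, 0, 0, 0, 0, 0, 0]
    - [1, 0, 0, 0, 0, 0, 0]

```text
time_s: 38.8
eef_pos: [467.8, -301.0, 32.3]
ee_rot: [0.0, 1.0, -0.009, 0.0]
force: [-0.0, 0.7, -1.4]
grip_width: 0.138
grip_force: 109.7
```

Emit:
send_rows:
  targets:
    - [1, 0, 0, 0.0005, 0, 0, 0]
    - [1, 0, 0, 0.0005, 0, 0, 0]
    - [1, 0, 0, 0, 0, 0, 0]
    - [1, 0, 0, 0, 0, 0, 0]
    - [1, 0, 0, 0, 0, 0, 0]
    - [1, 0, 0, 0, 0, 0, 0]
    - [1, 0, 0, 0, 0, 0, 0]
    - [1, 0, 0, 0, 0, 0, 0]
    - [1, 0, 0, 0, 0, 0, 0]
    - [1, 0, 0, 0, 0, 0, 0]

```text
time_s: 40.05
eef_pos: [467.8, -301.1, 31.8]
ee_rot: [0.0, 1.0, -0.009, 0.0]
force: [-3.1, 0.8, 5.8]
grip_width: 0.141
grip_force: 110.7
```

Emit:
send_rows:
  targets:
    - [0.4, 0, 0, 0, 0, 0, 0]
    - [0, 0, 0, 0, 0, 0, 0]
    - [-0.2, 0, 0, 0, 0, 0, 0]
    - [-0.2, 0, 0, 0, 0, 0, 0]
    - [-0.2, 0, 0, -0.01, 0, 0, 0]
    - [-0.2, 0, 0, -0.02, 0, 0, 0]
    - [-0.2, 0, 0, -0.03, 0, 0, 0]
    - [-0.2, 0, 0, -0.04, 0, 0, 0]
    - [-0.2, 0, 0, -0.04, 0, 0, 0]
    - [-0.2, 0, 0, -0.02, 0, 0, 0]
  squeeze: 40

```text
time_s: 41.3
eef_pos: [468.2, -301.4, 194.4]
ee_rot: [0.001, 1.0, -0.009, 0.001]
force: [-1.6, 0.7, 0.2]
grip_width: 0.597
grip_force: 0.0
```

```bash
python3 - <<'E'
from h import *
go(540,200,160,-.063)
c=ctrl.capture("top");save(c,"top8")
t=c
for r in ctrl.landmark_of("spool_0_mid",c):print("sp",r,px2w(r["point"],c,14).round(1))
for r in ctrl.boxes_of("spool_0_mid",c):print("box",r)
for r in ctrl.landmark_of("lid_grip",c)[:2]:print("lid",r,px2w(r["point"],c,77).round(1))
s=ctrl.capture("side")
for r in ctrl.landmark_of("spool_0_mid",s):print("sp",r,px2w(r["point"],s,14).round(1))
b=cv2.resize(t["img"][130:290,170:480,::-1],(800,413),interpolation=cv2.INTER_CUBIC)
cv2.imwrite("pics/v12.png",b)
E
```

```text
t 41.3 at [ 468.2 -301.4  194.4] yaw -0.0171 F [-1.6  0.7  0.2] w 0.597 gf 0.0
 az 0.0459 dx 40.1 dy -504.9 dz 34.4 mm
lid {'point': [448.5, 237.3], 'score': 0.86} [ 464.3 -302.7   77. ]
```

View pics/v12.png

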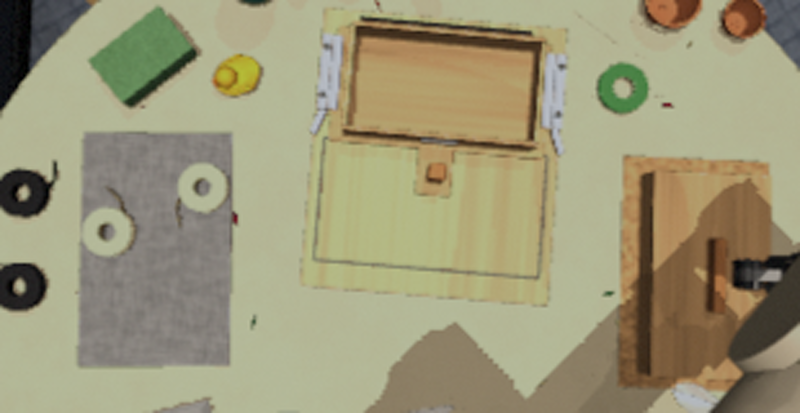

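```bash
cat >> h.py <<'E'
def spools(c,z=25):
    im=c["img"][120:290,150:290];h=cv2.cvtColor(im,cv2.COLOR_RGB2HSV).astype(int)
    m=((h[...,2]>185)&(h[...,0]>20)&(h[...,0]<48)).astype(np.uint8)
    k,lab,st,ce=cv2.connectedComponentsWithStats(m);out=[]
    for i in range(1,k):
        x,y,w,hh,a=st[i]
        if 12<=w<=30 and 12<=hh<=30 and a>100:
            pts=np.argwhere(lab==i)[:,::-1].astype(np.float32)
            hl=cv2.convexHull(pts);(cx,cy),r=cv2.minEnclosingCircle(hl);M=cv2.moments(hl)
            out.append((np.array([M["m10"]/M["m00"]+150,M["m01"]/M["m00"]+120]),r,a))
            print("spool px",out[-1][0].round(1),"r",round(r,1),"a",a,"w",px2w(out[-1][0],c,z).round(1))
    return out
E
python3 - <<'E'
from h import *
c=ctrl.capture("top")
for p in [(107,232),(202,188),(60,250)]:
    x,y=170+p[0]/2.58,130+p[1]/2.58;print(p,px2w((x,y),c,25).round(1),cv2.cvtColor(c["img"][int(y)-6:int(y)-4,int(x)+5:int(x)+7],cv2.COLOR_RGB2HSV)[0])
spools(c)
h=cv2.cvtColor(c["img"],cv2.COLOR_RGB2HSV)
print(h[212:228:1,211].tolist())
E
```

```text
(107, 232) [501.7 365.   25. ] [[ 35  44 185]
 [ 34  45 174]]
(202, 188) [552.8 261.5  25. ] [[ 35  44 185]
 [ 34  43 184]]
(60, 250) [480.8 416.   25. ] [[ 31  46 181]
 [ 31  46 181]]
[[34, 43, 184], [34, 43, 184], [35, 44, 185], [35, 46, 177], [29, 56, 136], [19, 50, 86], [20, 21, 110], [11, 18, 111], [17, 20, 117], [16, 23, 121], [23, 37, 124], [31, 51, 150], [34, 43, 184], [34, 43, 184], [34, 44, 184], [35, 44, 184]]
```

```bash
sed -i 's/h\[...,2\]>185/h[...,2]>160/' h.py; python3 - <<'E'
from h import *
c=ctrl.capture("top");spools(c)
go(553,261.5,160,-.063)
E
```

```text
spool px [247.8 202.1] r 9.3 a 230 w [555.  262.9  25. ]
t 41.7 at [ 467.5 -300.7  190.3] yaw -0.0172 F [0.7 0.7 0.3] w 0.597 gf 0.0
 az 0.0458 dx 49.9 dy -566.5 dz 30.3 mm
```

Emit:
send_rows:
  targets:
    - [-1, 0, 0, 0, 0, 0, 0.046]
    - [-1, 0.004, -0.03, 0, 0, 0, 0]
    - [-1, 0.005, -0.05, 0, 0, 0, 0]
    - [-1, 0.005, -0.05, 0, 0, 0, 0]
    - [-1, 0.005, -0.05, 0, 0, 0, 0]
    - [-1, 0.005, -0.05, 0, 0, 0, 0]
    - [-1, 0.005, -0.05, 0, 0, 0, 0]
    - [-1, 0.005, -0.05, 0, 0, 0, 0]
    - [-1, 0.005, -0.05, 0, 0, 0, 0]
    - [-1, 0.005, -0.05, 0, 0, 0, 0]

```text
time_s: 42.95
eef_pos: [538.7, 127.0, 190.7]
ee_rot: [0.0, 1.0, -0.032, -0.0]
force: [0.0, -0.9, -0.4]
grip_width: 1.001
grip_force: 0.0
```

Emit:
send_rows:
  targets:
    - [-1, 0.003, -0.05, 0, 0, 0, 0]
    - [-1, 0.003, -0.05, 0.01, 0, 0, 0]
    - [-1, 0, -0.036, 0.01, 0, 0, 0]
    - [-1, 0, 0, 0.03, 0, 0, 0]
    - [-1, 0, 0, 0.03, 0, 0, 0]
    - [-1, 0, 0, 0.03, 0, 0, 0]
    - [-1, 0, 0, 0.03, 0, 0, 0]
    - [-1, 0, 0, 0.01, 0, 0, 0]
    - [-1, 0, 0, 0, 0, 0, 0]
    - [-1, 0, 0, 0, 0, 0, 0]

```text
time_s: 44.2
eef_pos: [554.1, 260.9, 42.5]
ee_rot: [-0.0, 1.0, -0.032, 0.001]
force: [-0.1, 0.6, 0.6]
grip_width: 0.998
grip_force: 0.0
```

```bash
python3 - <<'E'
from h import *
go(554.5,262.3,-29,-.063)
c=ctrl.capture("side");t=ctrl.capture("top");spools(t)
b=np.hstack([cv2.resize(im,(400,400),interpolation=cv2.INTER_CUBIC) for im in(c["img"][120:200,240:320,::-1],t["img"][160:240,200:280,::-1])])
cv2.imwrite("pics/v13.png",b)
E
```

```text
t 44.2 at [554.1 260.9  42.5] yaw -0.0632 F [-0.1  0.6  0.6] w 0.998 gf 0.0
 az -0.0002 dx 0.3 dy -1.4 dz 71.5 mm
```

View pics/v13.png

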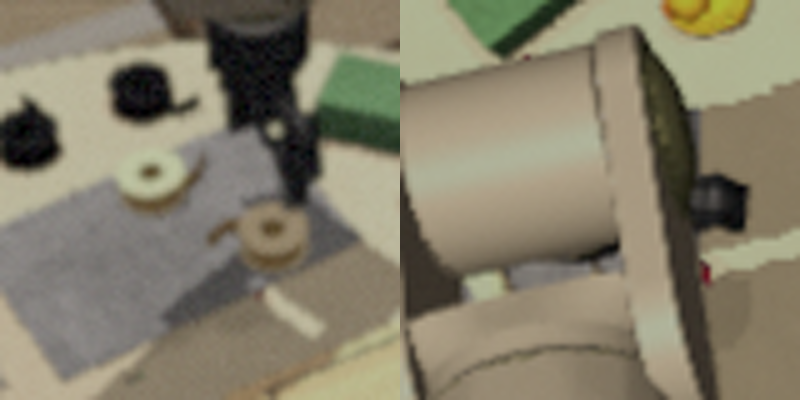

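Emit:
send_rows:
  targets:
    - [-1, 0, -0.001, 0.015, 0, 0, 0]
    - [-1, 0, 0, 0.015, 0, 0, 0]
    - [-1, 0, 0, 0.015, 0, 0, 0]
    - [-1, 0, 0, 0.01, 0, 0, 0]
    - [-1, 0, 0, 0.005, 0, 0, 0]
    - [-1, 0, 0, 0.005, 0, 0, 0]
    - [-1, 0, 0, 0, 0, 0, 0]
    - [-1, 0, 0, 0, 0, 0, 0]
    - [-1, 0, 0, 0, 0, 0, 0]
    - [-1, 0, 0, 0, 0, 0, 0]

```text
time_s: 45.55
eef_pos: [553.6, 261.8, -23.5]
ee_rot: [-0.0, 1.0, -0.032, 0.0]
force: [0.5, -0.7, 0.0]
grip_width: 0.998
grip_force: 0.0
```

Emit:
send_rows:
  targets:
    - [-1, 0, 0, 0.003, 0, 0, 0]
    - [-1, 0, 0, 0.003, 0, 0, 0]
    - [-1, 0, 0, 0, 0, 0, 0]
    - [1, 0, 0, 0, 0, 0, 0]
    - [1, 0, 0, 0, 0, 0, 0]
    - [1, 0, 0, 0, 0, 0, 0]
    - [1, 0, 0, 0, 0, 0, 0]
    - [1, 0, 0, 0, 0, 0, 0]
    - [1, 0, 0, 0, 0, 0, 0]
    - [1, 0, 0, 0, 0, 0, 0]

```text
time_s: 46.8
eef_pos: [553.8, 261.8, -29.2]
ee_rot: [-0.0, 1.0, -0.032, 0.0]
force: [-0.7, 0.5, 4.8]
grip_width: 0.612
grip_force: 42.1
```

```bash
python3 - <<'E'
from h import *
s=ctrl.sense()
# case centre at stop (669.6,-5.0)
th=-.063
for y in(48,-48):print((669.6-y*np.sin(th),-5+y*np.cos(th)))
go(669.6-48*np.sin(th),-5+48*np.cos(th),-30,th)
E
```

```text
(np.float64(672.6220000209371), np.float64(42.90477550175406))
(np.float64(666.577999979063), np.float64(-52.90477550175406))
t 46.8 at [553.8 261.8 -29.2] yaw -0.0632 F [-0.7  0.5  4.8] w 0.612 gf 42.1
 az -0.0002 dx 132.4 dy 211.0 dz 0.8 mm
```

Emit:
send_rows:
  targets:
    - [1, 0, 0, -0.01, 0, 0, 0]
    - [1, 0, 0, -0.02, 0, 0, 0]
    - [1, 0, 0, -0.035, 0, 0, 0]
    - [1, 0, 0, -0.035, 0, 0, 0]
    - [1, 0.01, 0.02, -0.01, 0, 0, 0]
    - [1, 0.02, 0.03, 0, 0, 0, 0]
    - [1, 0.025, 0.04, 0, 0, 0, 0]
    - [1, 0.025, 0.04, 0, 0, 0, 0]
    - [1, 0.025, 0.04, 0, 0, 0, 0]
    - [1, 0.025, 0.04, 0, 0, 0, 0]

```text
time_s: 48.05
eef_pos: [670.0, 41.1, 79.1]
ee_rot: [0.0, 0.999, -0.032, -0.001]
force: [1.2, -0.4, -0.6]
grip_width: 0.615
grip_force: 42.0
```

```bash
python3 - <<'E'
from h import *
go(672.6,42.9,-15.7,-.063)
E
```

```text
t 48.05 at [670.   41.1  79.1] yaw -0.0641 F [ 1.2 -0.4 -0.6] w 0.615 gf 42.0
 az -0.0011 dx 2.4 dy -2.0 dz 94.8 mm
```

Emit:
send_rows:
  targets:
    - [1, 0.002, 0, 0, 0, 0, 0]
    - [1, 0, 0, 0, 0, 0, 0]
    - [1, 0, 0, 0.02, 0, 0, 0]
    - [1, 0, 0, 0.02, 0, 0, 0]
    - [1, 0, 0, 0.02, 0, 0, 0]
    - [1, 0, 0, 0.02, 0, 0, 0]
    - [1, 0, 0, 0.008, 0, 0, 0]
    - [1, 0, 0, 0.004, 0, 0, 0]
    - [1, 0, 0, 0.002, 0, 0, 0]
    - [1, 0, 0, 0, 0, 0, 0]

```text
time_s: 49.3
eef_pos: [672.9, 43.9, -9.9]
ee_rot: [-0.0, 1.0, -0.031, 0.001]
force: [-11.2, -1.2, 22.1]
grip_width: 0.617
grip_force: 50.2
```

```bash
python3 - <<'E'
from h import *
go(672.6,42.9,-15.7,-.063)
E
```

```text
t 49.3 at [672.9  43.9  -9.9] yaw -0.0623 F [-11.2  -1.2  22.1] w 0.617 gf 50.2
 az 0.0007 dx -0.2 dy 1.0 dz 5.8 mm
```

Emit:
send_rows:
  targets:
    - [1, 0, 0, -0.002, 0, 0, 0]
    - [1, 0, 0, 0, 0, 0, 0]
    - [-0.3, 0, 0, 0, 0, 0, 0]
    - [-0.4, 0, 0, 0, 0, 0, 0]
    - [-0.5, 0, 0, 0, 0, 0, 0]
    - [-0.5, 0, 0, 0, 0, 0, 0]
    - [-0.5, 0, 0, -0.01, 0, 0, 0]
    - [-0.5, 0, 0, -0.03, 0, 0, 0]
    - [-0.5, 0, 0, -0.04, 0, 0, 0]
    - [-0.5, 0, 0, -0.03, 0, 0, 0]

```text
time_s: 50.55
eef_pos: [672.0, 44.4, 100.3]
ee_rot: [-0.0, 1.0, -0.031, 0.001]
force: [0.0, 1.0, -0.1]
grip_width: 0.747
grip_force: 0.0
```

```bash
python3 - <<'E'
from h import *
go(503,365,60,-.063)
c=ctrl.capture("side");s=ctrl.capture("top");
np.save("top9.npy",s["img"]);save(c,"side9");save(s,"top9")
for n,k in(("side",c),("top",s)):
    for q in("spool_0_mid","case_floor"):
        for r in ctrl.landmark_of(q,k)[:4]:print(n,q,r,px2w(r["point"],k,16 if q=="case_floor" else 27).round(1))
    for r in ctrl.boxes_of("spool_0_mid",k)[:4]:print(n,r)
E
```

```text
t 50.55 at [672.   44.4 100.3] yaw -0.0626 F [ 0.   1.  -0.1] w 0.747 gf 0.0
 az 0.0004 dx -188.9 dy -309.3 dz 40.3 mm
side case_floor {'point': [356.9, 198.7], 'score': 0.83} [671.9   1.1  16. ]
top spool_0_mid {'point': [213.9, 221.0], 'score': 0.45} [498.7 357.5  27. ]
top case_floor {'point': [337.5, 163.8], 'score': 0.76} [674.    4.8  16. ]
```

```bash
python3 - <<'E'
from h import *
t=ctrl.capture("top")
im=t["img"][205:236,196:230];h=cv2.cvtColor(im,cv2.COLOR_RGB2HSV)
for r in (h[...,2]):print(''.join('#' if v>160 else '+' if v>135 else '.' for v in r))
print(px2w((211.5,220),t,25),px2w((208,220),t,25)-px2w((207,219),t,25))
E
```

```text
#####+..+++.......................
#####+............................
#####+......................+.....
#####+......................+.....
#####+........++..................
#####+.....++++++++...............
#####+...+++#######++...........+.
#####+...+###########.......+++++.
#####+..+#############+........++.
#####+.+###############+.......+..
#####++#################+.........
#####++#######+.+#######+.........
#####+######+....+######+.........
#####+######......#######+........
#####+#####+......+######+........
###########+......+#####+.........
############......######+....+....
#####+######+...++######+.........
#####+########+++#######+.........
####+.+################+..........
#####+.+###############+..........
#####+.+##############+...........
#####+...+##########+.............
#####+....++######++..............
#####+........+++.+...............
#####+...++.......................
#####+...+........................
#####+...+........................
#####+............................
####+..............+++............
####+..............++.............
[501.46294135 364.91590863  25.        ] [-2.81184845 -2.95898806  0.        ]
```

```bash
python3 - <<'E'
from h import *
go(503.5,366,40,-.063)
E
```

```text
t 51.0 at [671.5  43.9  97.1] yaw -0.0632 F [-0.   0.2 -0.6] w 0.755 gf 0.0
 az -0.0002 dx -187.9 dy -310.9 dz 57.1 mm
```

Emit:
send_rows:
  targets:
    - [-1, -0.015, -0.026, 0, 0, 0, 0]
    - [-1, -0.025, -0.04, 0, 0, 0, 0]
    - [-1, -0.025, -0.04, 0, 0, 0, 0]
    - [-1, -0.025, -0.04, 0, 0, 0, 0]
    - [-1, -0.025, -0.04, 0, 0, 0, 0]
    - [-1, -0.025, -0.04, 0, 0, 0, 0]
    - [-1, -0.025, -0.04, 0, 0, 0, 0]
    - [-1, -0.023, -0.045, 0, 0, 0, 0]
    - [-1, 0, 0, 0.03, 0, 0, 0]
    - [-1, 0, 0, 0.03, 0, 0, 0]

```text
time_s: 52.25
eef_pos: [503.4, 366.6, 37.1]
ee_rot: [0.0, 1.0, -0.031, -0.0]
force: [0.2, -0.7, 0.4]
grip_width: 0.998
grip_force: 0.0
```

```bash
python3 - <<'E'
from h import *
go(503.5,366,-31,-.063)
t=ctrl.capture("top");save(t,"top10")
c=ctrl.capture("side");save(c,"side10")
for p in[(672,44)]:
    print(w2px((*p,38),t),w2px((*p,38),c))
im=t["img"][140:185,295:385];h=cv2.cvtColor(im,cv2.COLOR_RGB2HSV)
a=cv2.resize(t["img"][135:195,285:395,::-1],(800,436),interpolation=cv2.INTER_CUBIC)
cv2.imwrite("pics/v14.png",a)
for r in h:print(''.join('#' if v[1]<75 and v[2]>110 else '+' if v[2]<100 else '.' for v in r))
for q in("spool_0_mid","duck_mid"):
  for r in ctrl.landmark_of(q,c):print(r)
E
```

```text
t 52.25 at [503.4 366.6  37.1] yaw -0.062 F [ 0.2 -0.7  0.4] w 0.998 gf 0.0
 az 0.001 dx 0.1 dy 0.6 dz 68.1 mm
[324.47434448 162.88891046] [350.52385086 187.18492988]
#..#........+++++++...........................++++++++++++++++................##....######
..##........+++++++++++++++++++..........................++++++++++++++++................#
####........+++++++++++++++++++++++++++++++..........................++++++++++++.........
#######.....++++++++++++++++++++++++++++++++++++++++++..........................+.........
########................+++++++++++++++++++++++++++++++++++++++++.........................
########............................+++++++++++++++++++++++++++++++++++++++++.............
########.......................................++++++++++++++++++++++++++++++++++++.......
#+######...+...............................................++++++++++++++++++++++++.......
#.######...+.........................................................+.++++++++++++.......
########...+....................................................................+++.......
########...............
[... 2542 characters left out ...]
..............................................................++#...#####
#..............................................................................++#...#####
#......+++.....................................................................++.......##
##.....+++++++++++++++.........................................................++........#
#.............+++++++++++++++++++..............................................++........#
#.........................++++++++++++++++++...................................++........#
#...................................+##..#...++++++++++++................................#
{'point': [269.4, 171.0], 'score': 0.29}
{'point': [326.0, 155.6], 'score': 0.7}
```

Emit:
send_rows:
  targets:
    - [-1, 0, 0, 0.015, 0, 0, 0]
    - [-1, 0, 0, 0.015, 0, 0, 0]
    - [-1, 0, 0, 0.015, 0, 0, 0]
    - [-1, 0, 0, 0.01, 0, 0, 0]
    - [-1, 0, 0, 0.007, 0, 0, 0]
    - [-1, 0, 0, 0.005, 0, 0, 0]
    - [-1, 0, 0, 0, 0, 0, 0]
    - [-1, 0, 0, 0, 0, 0, 0]
    - [1, 0, 0, 0, 0, 0, 0]
    - [1, 0, 0, 0, 0, 0, 0]

```text
time_s: 53.7
eef_pos: [504.2, 366.1, -28.2]
ee_rot: [-0.0, 1.0, -0.032, 0.0]
force: [-7.9, -3.5, 14.4]
grip_width: 0.622
grip_force: 40.3
```

Emit:
send_rows:
  targets:
    - [1, 0, 0, 0, 0, 0, 0]
    - [1, 0, 0, 0, 0, 0, 0]
    - [1, 0, 0, 0, 0, 0, 0]
    - [1, 0, 0, 0, 0, 0, 0]
    - [1, 0, 0, 0, 0, 0, 0]
    - [1, 0, 0, -0.01, 0, 0, 0]
    - [1, 0, 0, -0.02, 0, 0, 0]
    - [1, 0, 0, -0.03, 0, 0, 0]
    - [1, 0, 0, -0.035, 0, 0, 0]
    - [1, 0, 0, -0.015, 0, 0, 0]

```text
time_s: 54.95
eef_pos: [504.8, 366.5, 84.3]
ee_rot: [-0.001, 0.999, -0.032, 0.002]
force: [-0.5, 0.4, -1.2]
grip_width: 0.615
grip_force: 42.0
```

```bash
python3 - <<'E'
from h import *
go(666.6,-52.9,-15,-.063)
E
```

```text
t 54.95 at [504.8 366.5  84.3] yaw -0.0632 F [-0.5  0.4 -1.2] w 0.615 gf 42.0
 az -0.0002 dx 187.9 dy 408.3 dz 99.3 mm
```

Emit:
send_rows:
  targets:
    - [1, 0.01, 0.02, 0, 0, 0, 0]
    - [1, 0.02, 0.044, 0, 0, 0, 0]
    - [1, 0.02, 0.044, 0, 0, 0, 0]
    - [1, 0.02, 0.044, 0, 0, 0, 0]
    - [1, 0.02, 0.044, 0, 0, 0, 0]
    - [1, 0.02, 0.044, 0, 0, 0, 0]
    - [1, 0.02, 0.044, 0, 0, 0, 0]
    - [1, 0.02, 0.044, 0, 0, 0, 0]
    - [1, 0.02, 0.044, 0, 0, 0, 0]
    - [1, 0.018, 0.036, 0, 0, 0, 0]

```text
time_s: 56.2
eef_pos: [665.2, -56.2, 79.7]
ee_rot: [-0.0, 0.999, -0.032, -0.001]
force: [0.1, 0.5, -0.7]
grip_width: 0.614
grip_force: 42.0
```

Emit:
send_rows:
  targets:
    - [1, 0, 0, 0, 0, 0, 0]
    - [1, 0, 0, 0, 0, 0, 0]
    - [1, 0, 0, 0.02, 0, 0, 0]
    - [1, 0, 0, 0.02, 0, 0, 0]
    - [1, 0, 0, 0.02, 0, 0, 0]
    - [1, 0, 0, 0.015, 0, 0, 0]
    - [1, 0, 0, 0.005, 0, 0, 0]
    - [1, 0, 0, 0, 0, 0, 0]
    - [1, 0, 0, 0, 0, 0, 0]
    - [1, 0, 0, 0, 0, 0, 0]

```text
time_s: 57.45
eef_pos: [666.1, -53.1, 1.9]
ee_rot: [0.0, 0.999, -0.032, 0.001]
force: [0.3, -0.7, -1.2]
grip_width: 0.617
grip_force: 42.0
```

```bash
python3 - <<'E'
from h import *
go(666.6,-52.9,-13,-.063)
E
```

```text
t 57.45 at [666.1 -53.1   1.9] yaw -0.0632 F [ 0.3 -0.7 -1.2] w 0.617 gf 42.0
 az -0.0002 dx 0.4 dy -0.2 dz 14.9 mm
```

Emit:
send_rows:
  targets:
    - [1, 0, 0, 0.002, 0, 0, 0]
    - [1, 0, 0, 0.002, 0, 0, 0]
    - [1, 0, 0, 0.002, 0, 0, 0]
    - [1, 0, 0, 0.002, 0, 0, 0]
    - [1, 0, 0, 0.002, 0, 0, 0]
    - [1, 0, 0, 0.001, 0, 0, 0]
    - [1, 0, 0, 0, 0, 0, 0]
    - [1, 0, 0, 0, 0, 0, 0]
    - [1, 0, 0, 0, 0, 0, 0]
    - [1, 0, 0, 0, 0, 0, 0]

```text
time_s: 58.7
eef_pos: [666.0, -53.1, -9.2]
ee_rot: [0.0, 1.0, -0.032, 0.0]
force: [-2.4, 0.2, 5.0]
grip_width: 0.611
grip_force: 44.3
```

Emit:
send_rows:
  targets:
    - [-0.3, 0, 0, 0, 0, 0, 0]
    - [-0.4, 0, 0, 0, 0, 0, 0]
    - [-0.5, 0, 0, 0, 0, 0, 0]
    - [-0.5, 0, 0, 0, 0, 0, 0]
    - [-0.5, 0, 0, -0.005, 0, 0, 0]
    - [-0.5, 0, 0, -0.015, 0, 0, 0]
    - [-0.5, 0, 0, -0.03, 0, 0, 0]
    - [-0.5, 0, 0, -0.04, 0, 0, 0]
    - [-0.5, 0, 0, -0.03, 0, 0, 0]
    - [-0.5, 0, 0, 0, 0, 0, 0]

```text
time_s: 59.95
eef_pos: [667.1, -53.7, 113.9]
ee_rot: [0.001, 0.999, -0.032, 0.003]
force: [0.6, -0.7, -1.1]
grip_width: 0.748
grip_force: 0.0
```

```bash
python3 - <<'E'
from h import *
go(573.8,1.0,40,-.063)
E
```

```text
t 59.95 at [667.1 -53.7 113.9] yaw -0.0635 F [ 0.6 -0.7 -1.1] w 0.748 gf 0.0
 az -0.0005 dx -96.6 dy -48.7 dz 73.9 mm
```

Emit:
send_rows:
  targets:
    - [-0.2, -0.02, -0.02, 0, 0, 0, 0]
    - [-0.2, -0.025, -0.03, 0, 0, 0, 0]
    - [-0.2, -0.025, -0.03, 0, 0, 0, 0]
    - [-0.2, -0.025, -0.03, 0, 0, 0, 0]
    - [-0.2, -0.025, -0.03, 0, 0, 0, 0]
    - [-0.2, -0.025, -0.03, 0, 0, 0, 0]
    - [-0.2, -0.025, -0.03, 0, 0, 0, 0]
    - [-0.2, -0.025, -0.03, 0, 0, 0, 0]
    - [-0.2, -0.025, -0.03, 0, 0, 0, 0]
    - [-0.2, -0.015, -0.03, 0, 0, 0, 0]

```text
time_s: 61.2
eef_pos: [448.3, 251.9, 109.9]
ee_rot: [0.0, 1.0, -0.032, -0.0]
force: [0.8, 0.2, 0.0]
grip_width: 0.596
grip_force: 0.0
```

```bash
python3 - <<'E'
from h import *
go(573.8,1.0,20,-.063)
t=ctrl.capture("top");save(t,"top11")
b=cv2.resize(t["img"][135:275,290:480,::-1],(800,589),interpolation=cv2.INTER_CUBIC)
cv2.imwrite("pics/v14.png",b)
E
```

```text
t 61.2 at [448.3 251.9 109.9] yaw -0.0631 F [0.8 0.2 0. ] w 0.596 gf 0.0
 az -0.0001 dx 141.1 dy 242.5 dz 89.9 mm
```

View pics/v14.png

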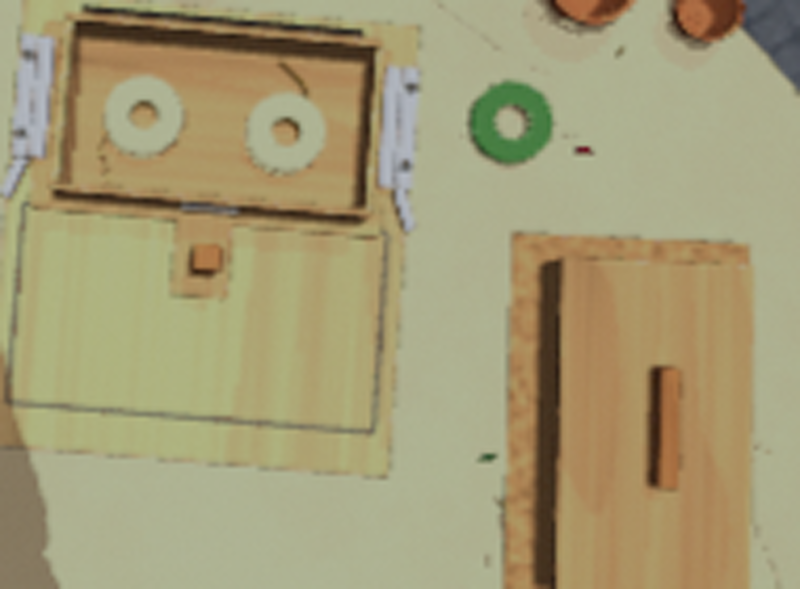

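Emit:
send_rows:
  targets:
    - [0, 0.01, 0.022, 0, 0, 0, 0]
    - [0, 0.02, 0.035, 0, 0, 0, 0]
    - [0, 0.02, 0.035, 0, 0, 0, 0]
    - [0, 0.02, 0.035, 0, 0, 0, 0]
    - [0, 0.02, 0.035, 0, 0, 0, 0]
    - [0, 0.02, 0.035, 0, 0, 0, 0]
    - [0, 0.02, 0.035, 0, 0, 0, 0]
    - [0, 0.0105, 0.0105, 0, 0, 0, 0]
    - [0, 0, 0, 0.02, 0, 0, 0]
    - [0, 0, 0, 0.02, 0, 0, 0]

```text
time_s: 62.5
eef_pos: [574.2, 0.8, 69.4]
ee_rot: [-0.0, 1.0, -0.032, -0.0]
force: [-0.0, -0.5, -0.7]
grip_width: 0.5
grip_force: 0.0
```

```bash
python3 - <<'E'
from h import *
go(573.8,1.0,12,-.063)
E
```

```text
t 62.5 at [574.2   0.8  69.4] yaw -0.0631 F [-0.  -0.5 -0.7] w 0.5 gf 0.0
 az -0.0001 dx -0.4 dy -0.2 dz 57.4 mm
```

Emit:
send_rows:
  targets:
    - [0, 0, 0, 0.015, 0, 0, 0]
    - [0, 0, 0, 0.015, 0, 0, 0]
    - [0, 0, 0, 0.015, 0, 0, 0]
    - [0, 0, 0, 0.011, 0, 0, 0]
    - [0, 0, 0, 0, 0, 0, 0]
    - [0.4, 0, 0, 0, 0, 0, 0]
    - [1, 0, 0, 0, 0, 0, 0]
    - [1, 0, 0, 0, 0, 0, 0]
    - [1, 0, 0, 0, 0, 0, 0]
    - [1, 0, 0, 0, 0, 0, 0]
  squeeze: 80

```text
time_s: 63.75
eef_pos: [574.9, 0.5, 15.1]
ee_rot: [0.0, 1.0, -0.032, 0.001]
force: [-1.5, 1.9, 7.5]
grip_width: 0.195
grip_force: 78.9
```

```bash
python3 - <<'E'
from h import *
go(573.8,1.0,12,-.063)
E
```

```text
t 63.75 at [5.749e+02 5.000e-01 1.510e+01] yaw -0.0631 F [-1.5  1.9  7.5] w 0.195 gf 78.9
 az -0.0001 dx -1.1 dy -0.5 dz 3.1 mm
```

Emit:
send_rows:
  targets:
    - [1, -0.002, 0, -0.0005, 0, 0, 0]
    - [1, -0.004, 0, 0, 0, 0, 0]
    - [1, -0.006, 0, 0, 0, 0, 0]
    - [1, -0.007, 0, 0, 0, 0, 0]
    - [1, -0.007, 0, 0, 0, 0, 0]
    - [1, -0.007, 0, 0, 0, 0, 0]
    - [1, -0.007, 0, 0, 0, 0, 0]
    - [1, -0.007, 0, 0, 0, 0, 0]
    - [1, -0.007, 0, 0, 0, 0, 0]
    - [1, -0.006, 0, 0, 0, 0, 0]

```text
time_s: 65.0
eef_pos: [514.6, 4.1, 15.1]
ee_rot: [0.0, 0.999, -0.032, 0.001]
force: [5.2, -0.6, 3.7]
grip_width: 0.192
grip_force: 78.8
```

Emit:
send_rows:
  targets:
    - [1, -0.006, 0, 0, 0, 0, 0]
    - [1, -0.007, 0, 0, 0, 0, 0]
    - [1, -0.007, 0, 0, 0, 0, 0]
    - [1, -0.007, 0, 0, 0, 0, 0]
    - [1, -0.007, 0, 0, 0, 0, 0]
    - [1, -0.007, 0, 0, 0, 0, 0]
    - [1, -0.007, -0.0005, 0, 0, 0, 0]
    - [1, -0.007, -0.0005, 0, 0, 0, 0]
    - [1, -0.007, -0.0005, 0, 0, 0, 0]
    - [1, -0.006, 0, 0, 0, 0, 0]

```text
time_s: 66.25
eef_pos: [446.8, 9.9, 15.1]
ee_rot: [0.0, 0.999, -0.032, 0.001]
force: [5.6, -0.9, 3.2]
grip_width: 0.195
grip_force: 78.8
```

```bash
python3 - <<'E'
from h import *
go(574.9-132.6*np.cos(.064),0.5+132.6*.064+1.6,14,-.064)
E
```

```text
t 66.25 at [446.8   9.9  15.1] yaw -0.0633 F [ 5.6 -0.9  3.2] w 0.195 gf 78.8
 az 0.0007 dx -4.3 dy -0.4 dz 1.1 mm
```

Emit:
send_rows:
  targets:
    - [1, -0.002, 0, 0, 0, 0, 0]
    - [1, -0.002, -0.0005, 0, 0, 0, 0.001]
    - [1, 0, 0, 0, 0, 0, 0]
    - [1, 0, 0, 0, 0, 0, 0]
    - [0.6, 0, 0, 0, 0, 0, 0]
    - [0, 0, 0, 0, 0, 0, 0]
    - [0, 0, 0, 0, 0, 0, 0]
    - [0, 0, 0, -0.02, 0, 0, 0]
    - [0, 0, 0, -0.04, 0, 0, 0]
    - [0, 0, 0, -0.05, 0, 0, 0]

```text
time_s: 67.5
eef_pos: [441.6, 11.0, 125.1]
ee_rot: [-0.0, 0.999, -0.032, -0.002]
force: [1.7, -0.7, 0.3]
grip_width: 0.501
grip_force: 0.0
```

Emit:
send_rows:
  targets:
    - [0, -0.01, -0.03, -0.02, 0, 0, 0]
    - [0, -0.01, -0.04, 0, 0, 0, 0]
    - [0, -0.01, -0.04, 0, 0, 0, 0]
    - [0, -0.01, -0.04, 0, 0, 0, 0]
    - [0, 0, -0.04, 0, 0, 0, 0]
    - [0, 0, -0.04, 0, 0, 0, 0]
    - [0, 0, -0.04, 0, 0, 0, 0]
    - [0, 0, -0.03, 0, 0, 0, 0]
    - [0, 0, 0, 0, 0, 0, 0]
    - [0, 0, 0, 0, 0, 0, 0]

```text
time_s: 68.75
eef_pos: [421.8, 312.0, 144.3]
ee_rot: [0.0, 0.999, -0.032, -0.001]
force: [-0.6, -0.3, 0.1]
grip_width: 0.5
grip_force: 0.0
```

```bash
python3 - <<'E'
from h import *
s=ctrl.sense();print(s["time_s"],np.round(s["eef_pos"],1))
t=ctrl.capture("top");save(t,"top12")
g=cv2.cvtColor(t["img"],cv2.COLOR_RGB2GRAY).astype(np.float32)
# gradient profiles across case edges & parking lines, in K frame at z
def prof(z,pts):
    P=np.array([w2px((*K(*p),z),t) for p in pts],np.float32);return cv2.remap(g,P[:,:1],P[:,1:],cv2.INTER_CUBIC).ravel()
def avg(z,axis,rng,others):
    return np.mean([prof(z,[(u,o) if axis==0 else (o,u) for u in rng]) for o in others],0)
for name,z,ax,rng,oth in[("far (line-60,foot-64)",12,0,np.arange(-76,-50,1.),np.arange(-90,91,5)),("near",12,0,np.arange(-208,-182,1.),[*range(-95,-25,5),*range(25,95,5)]),("left y+",12,1,np.arange(112,140,1.),np.arange(-180,-75,5)),("right y-",12,1,np.arange(-140,-112,1.),np.arange(-180,-75,5))]:
    a=avg(z,ax,rng,oth);print(name,rng[0],a.round().astype(int).tolist())
# far edge profiles left vs right halves for yaw
# post top
im=t["img"][200:280,310:360].astype(float);m=((im[...,0]-im[...,2])>95).astype(np.uint8)
k,lab,st,ce=cv2.connectedComponentsWithStats(m)
for i in range(1,k):
    if st[i,4]>12:
        q=px2w(ce[i]+[310,200],t,76);print(st[i],q.round(1),inK(q).round(1))
E
```

```text
68.75 [421.8 312.  144.3]
far (line-60,foot-64) -76.0 [141, 131, 116, 98, 80, 62, 52, 55, 74, 101, 127, 143, 145, 139, 128, 118, 113, 119, 133, 149, 160, 166, 169, 170, 170, 170]
near -208.0 [162, 162, 162, 163, 163, 158, 148, 135, 124, 120, 121, 126, 132, 139, 146, 150, 148, 141, 135, 134, 138, 142, 142, 136, 126, 117]
left y+ 112.0 [149, 147, 148, 151, 153, 154, 154, 154, 154, 154, 153, 150, 143, 133, 123, 119, 122, 133, 147, 160, 170, 174, 175, 174, 172, 169, 167, 164]
right y- -140.0 [159, 157, 158, 161, 162, 163, 162, 160, 156, 150, 140, 129, 122, 119, 124, 133, 143, 148, 150, 150, 150, 152, 153, 153, 153, 153, 154, 155]
[23 41  5  5 25] [443.2  12.4  76. ] [-224.3    1.5]
```

```bash
cat > pp.py <<'E'
from h import *
t=ctrl.capture("top")
def warp(img,z,cx,h=80,w=130,s=1.0):
    g=cv2.cvtColor(img,cv2.COLOR_RGB2GRAY).astype(np.float32)
    us=np.arange(-h,h+.1,s);vs=np.arange(-w,w+.1,s)
    P=np.array([[w2px((*K(cx+u,v),z),t) for v in vs] for u in us],np.float32)
    return cv2.remap(g,P[...,0],P[...,1],cv2.INTER_CUBIC)
import sys
a=warp(cv2.imread("pics/top11.png")[:,:,::-1],74,2.66);b=warp(t["img"],74,-130)
W=np.eye(2,3,dtype=np.float32)
cc,W=cv2.findTransformECC(a,b,W,cv2.MOTION_EUCLIDEAN,(3,200,1e-6),None,5)
c0=np.array([130,80,1.]);d=W@c0-c0[:2]
print("cc",round(cc,3),"case centre offset from park: dx",d[1].round(2),"dy(rel. to its y at home)",d[0].round(2),"rot",W[1,0].round(4))
for n,I in(("home",a),("park",b)):
    print(n,"y-",I[40:120,14:44].mean(0).round().astype(int).tolist());print(n,"y+",I[40:120,216:246].mean(0).round().astype(int).tolist())
E
python3 pp.py
```

```text
cc 0.703 case centre offset from park: dx 1.68 dy(rel. to its y at home) 0.99 rot -0.002
home y- [173, 178, 180, 179, 176, 172, 165, 155, 143, 136, 137, 145, 152, 152, 140, 115, 85, 61, 48, 47, 54, 66, 81, 99, 117, 132, 142, 148, 149, 149]
home y+ [149, 149, 149, 149, 149, 149, 148, 144, 138, 128, 116, 106, 98, 94, 92, 94, 101, 113, 128, 143, 153, 156, 152, 144, 139, 137, 137, 138, 141, 150]
park y- [120, 128, 139, 146, 149, 149, 149, 151, 152, 152, 152, 152, 154, 155, 153, 141, 116, 86, 61, 48, 49, 56, 68, 84, 103, 121, 136, 146, 151, 152]
park y+ [152, 152, 152, 152, 152, 153, 153, 152, 150, 146, 139, 128, 116, 104, 96, 94, 97, 104, 117, 133, 147, 157, 158, 154, 149, 148, 150, 152, 153, 153]
```

```bash
python3 - <<'E'
from h import *
t=ctrl.capture("top")
for n in("top11","top12"):
    im=cv2.imread(f"pics/{n}.png")[180:280,310:360,::-1].astype(float);m=((im[...,0]-im[...,2])>95).astype(np.uint8)
    k,lab,st,ce=cv2.connectedComponentsWithStats(m)
    for i in range(1,k):
        if st[i,4]>12:print(n,st[i],inK(px2w(ce[i]+[310,180],t,76)).round(1))
g=cv2.cvtColor(t["img"],cv2.COLOR_RGB2GRAY).astype(np.float32)
def line(z,x0,x1,y0,y1,ax):
    us=np.arange(x0,x1,.5);best=[]
    P=np.array([w2px((*(K(u,v) if ax==0 else K(v,u)),z),t) for u in us for v in np.arange(y0,y1,3)],np.float32)
    return us,cv2.remap(g,P[:,:1],P[:,1:],cv2.INTER_CUBIC).reshape(len(us),-1).mean(1)
for s,(a,b) in{"L":(40,95),"R":(-95,-40)}.items():
    for nm,z,r in(("farline",8,(-66,-54)),("wall far dark",74,(-85,-55)),("near line",8,(-205,-194)),("near foot",16,(-197,-185))):
        u,p=line(z,*r,a,b,0);print(s,nm,"min at",u[p.argmin()],"steepest rise",u[np.gradient(p).argmax()],"fall",u[np.gradient(p).argmin()])
E
```

```text
top11 [27 13  5  6 24] [-92.    1.1]
top12 [23 61  5  5 25] [-224.3    1.5]
L farline min at -66.0 steepest rise -66.0 fall -61.5
L wall far dark min at -76.5 steepest rise -74.0 fall -79.0
L near line min at -198.5 steepest rise -194.5 fall -201.5
L near foot min at -197.0 steepest rise -194.5 fall -191.0
R farline min at -59.5 steepest rise -66.0 fall -61.5
R wall far dark min at -76.5 steepest rise -74.0 fall -79.0
R near line min at -198.5 steepest rise -194.5 fall -201.5
R near foot min at -197.0 steepest rise -195.0 fall -191.5
```

```bash
python3 -c "
from rig import ctrl
print(ctrl.finish_job())"
```

```text
the job is handed in; nothing more can be done
None
```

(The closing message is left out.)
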